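Wind the car lift up to its stop with the loose crank

TASK

Wind the car on the screw lift all the way up: fit the loose crank fully down on the square end on top of the lift's screw, then turn it clockwise (seen from above) through several full turns, never letting it slip off, until the carriage comes up firm against the stop. Stop there without forcing it, leave the crank sitting fully home on the square, and leave the other things on the table as they are.

Things in the scene. Friction and masses are not known exactly. Their poses are not given: they have to be found in the camera images.
- stand: The screw lift, bolted down: base plate 210 by 170 mm, two guide rods, carriage with deck, top plate (56 mm along x, 130 mm along y, its top 150 mm above the table). Origin on the screw's upright axis at table height; z up, x from the column towards the deck; the stand may be turned.
- shaft_seat (a point): Centre of the round steel shoulder (34 mm across, 158 mm above the table) on the column, on the screw axis. Above it stands the screw's bright 14 mm square end, 20 mm high, its top 4 mm tapered to 8.4 mm. Which way the square faces varies and is not measured: feel for it. The socket fits in any of four ways round and is home when the hub's underside rests on the shoulder.
- deck (a joint): Height of carriage, deck and car (m) above their lowest place; 0.044 is the top stop, rubber rings under the top plate, where the screw comes up firm within a few degrees. 8 mm a turn, clockwise from above raises it; at first 3 to 3.8 turns below the stop. The screw is stiff (about 0.2 to 0.3 N m, 3 to 5 N at the crank's grip) and stays where it is left.
- deck_top (a point): Middle of the top of the lift's deck (125 by 92 mm), 98 mm along the stand's x from the screw axis, 70 mm above the table at joint value 0. The black car chassis on it is 190 mm long across the deck and its top is 46 mm above the deck.
- crank_socket (a point): Mouth of the crank's square socket: centre of the hub's underside. z up, x along the crank's arm towards the red grip. Socket 15.5 mm square, 24 mm deep, its sides parallel to x and y. It stands mouth down on the table.
- crank_hub (a point): Centre of the loose crank's dark square steel hub (32 by 32 mm, 40 mm high), 20 mm above its underside; axes as crank_socket. Crank 0.4 kg, balanced near the hub. A flat arm (18 mm wide, 29 to 39 mm up) runs along +x to the grip and along -x to a counterweight (28 mm across, 40 mm from the axis, 24 to 44 mm up). The hub's +y and -y faces are clear for fingers.
- crank_grip (a point): Centre of the crank's upright red grip, a free-running sleeve 24 mm across and 46 mm high (41 to 87 mm above the hub's underside), 70 mm from the hub's axis along the crank's x. It spins freely on its pin, so it can be held fast while the crank goes round.
- tissues: Bystander: lime-green tissue pack, 100 by 110 mm, 62 mm high, loose; origin at the centre of its underside.
- body_shell: Bystander: blue car body shell, 215 mm long (y), 88 mm wide (x), 64 mm high, loose; origin at the centre of its underside.
- spray_can: Bystander: steel spray can with black cap, 65 mm across, 202 mm high, loose; origin at the centre of its underside.
- lap_timer: Bystander: white lap timer, 50 by 75 mm, 20 mm high, loose; origin at the centre of its underside.
Not all that is in view belongs to the job. Several things look just like the part that bears crank_socket: the one meant starts farthest to the robot's right.

How it is judged (in metres and radians):
On the way, in this order (a step that is already met when the one before it is completed fails the run):
1. the crank is fully down on the square, hub on the shoulder (z of crank_socket in the frame of shaft_seat below 0.003 m and horizontal distance between crank_socket and shaft_seat below 0.0025 m and angle between crank_socket's own z axis and vertical below 0.05 rad), for 0.2 s.
2. the carriage is up against the stop, wound with the crank on the square (value of joint deck above 0.0432 m and z of crank_socket in the frame of shaft_seat below 0.006 m and horizontal distance between crank_socket and shaft_seat below 0.004 m and angle between crank_socket's own z axis and vertical below 0.12 rad), for 0.2 s.
At the end, for the whole second after the job is handed in: The carriage stands within 0.8 mm (a tenth of a turn) of the top stop, and the crank sits at rest on the square, upright within 3 degrees, hub within 3 mm of the shoulder (all of step 1 and value of joint deck above 0.0432 m and linear speed of crank below 0.01 m/s); the robot touches nothing.
It fails at once if the crank comes off the square once the lift has been wound by half a turn (4 mm), or the lift is wound without it (distance of deck_top from where it was at the start of the episode above 0.004 m and (z of crank_socket in the frame of shaft_seat above 0.01 m or horizontal distance between crank_socket and shaft_seat above 0.006 m)).
It fails at once if the crank is forced: over 300 N of contact between crank and square, which is some 25 to 30 N at the grip (contact force between crank and stand above 300 N).
It fails at once if the tissue pack, body shell, spray can or lap timer is shifted by more than 20 mm (distance of any of tissues, body_shell, spray_can, lap_timer from where it was at the start of the episode above 0.02 m).
It also fails if it takes over 72 s, if anything falls off the work surface, if the arm or the gripper's body presses on something with over 40 N, if the wrist force passes 120 N, or if a joint passes its speed limit or range.

ROBOT

A 6-joint arm with a two-finger parallel gripper is mounted at the origin on the work surface. World frame = base frame: x ahead of the robot, y to its left, z up, the work surface at z = 0. Lengths are in m, angles in degrees, forces in N, time in s.
With the tool pointing down it reaches from about 0.4 to 0.825 m from the base axis. Payload 7 kg.
Tool frame: the origin (TCP) lies at the very end of the fingers, on their centre line; the grasp point (between the pads) lies 19 mm behind it; z points along the fingers, y is the line along which they close (so a half turn about z gives the same grasp; the last joint's range is limited). The gripper opens to 88 mm and grips with 3 to 60 N. Pads are 19 mm wide; open, the fingers measure 130 mm over their backs; the gripper's body (78 mm by 193 mm) begins 47 mm behind the grasp point.
Start: joints at [89.502, 20.546, 0.682, 0, -70.136, -16.507], TCP at [0.197, 0.645, 0.227] pointing down, gripper open.
Joint ranges: [-176.03, 176.03], [-82.01, 121.73], [-58.28, 71.71], [-173.87, 95.51], [-174.79, -0.11], [-173.66, 173.66]. Speed limits (degrees/s): [136.94, 136.94, 172.46, 180, 180, 180].

INTERFACE

Orientations are given as [roll, pitch, yaw] about the fixed x, y, z axes, in that order (R = Rz(yaw) Ry(pitch) Rx(roll)).
In Python, from plant import r gives the robot as it stands. The module is installed in compiled form; this text tells all that it offers.
- The arm moves only by the tool jog_arm, never from a script. Its arguments are lists of equal length, an entry for each row: "travel": the shift along the tool's x, y, z each as a share of 50 cm, from -1 to 1, a list of three; "dr": the turn, a rotation vector about the tool's x, y, z each as a share of 360 degrees, from -1 to 1, a list of three; "claw": the opening, from 0 (shut) to 1 (fully open). A call has exactly 10 rows; each row is the pose to reach, as a shift and turn from the pose commanded when the call began, along the tool's axes at that moment, turning the shorter way round; what a row does not reach only later rows make up. A row lasts 1/8 s, in which the tool goes at most 62.5 mm and 10.7 degrees, less where a joint would pass 70% of its speed; a pose out of reach is approached as far as the arm can. A call with a number of a shift or a turn outside -1 to 1 is refused whole. A call with a gripper value outside its range is refused whole. The fingers move at their own pace and stop on an object; "newtons" is the grip in N (left out, the last holds). Time passes only in rows, so rows that repeat a pose let the fingers close, or fill a call up. It gives the time, the measured TCP pose, the force, the opening and the grip force at its end, in the units of the state.
- r.get_state(): the state, without advancing time (a new reading comes with each control period).
- r.capture(name): name is "side" or "top" or "wrist"; returns a dict with "pixels" (480x640x3 uint8, red, green, blue), "range_z" (480x640 float32, m along the optical axis (not along the pixel's ray), 0 where there is no reading), "fx", "fy", "cx", "cy" (pixels), "position" and "attitude" of the camera in the world; the wrist camera has in their place "hand_eye" (4x4, takes a point from camera to tool coordinates, whose origin is the TCP and whose axes are the flange's). Camera axes: x right, y up, looking along -z (the intrinsics and any distortion apply to the point x, -y, -z); pixel columns grow to the right and rows downward; lengths in m; the calibration is good to about 2 mm. A picture is of the moment at which its call begins: read the wrist's pose just before it.
- r.close_job(): hands the job in; it is judged then, once.
Trained networks look in the newest picture that a camera, given by its name, has taken for a name from the list of things; names that differ only in an ending like _2 or _b are one class to them, and where a whole thing is asked for, a point or a joint stands for the part that bears it (a point fixed in the world has none). Each returns a list of dicts, best first, with "conf" (0 to 1); they miss things now and then, are a little off and sometimes report something else, mostly with a low value. They report only what shows in the picture. A call takes as long as a camera call. They do not tell look-alikes from the thing itself.
- r.boxes_of(name, camera): "extent" ([left, top, right, bottom] in pixels, round what is visible of it).
- r.regions_of(name, camera): "pixels" (480x640 bool, what is visible of it) and "extent" ([left, top, right, bottom] in pixels, round what is visible of it).
- r.tip_of(name, camera): "at" ([column, row] in pixels: a listed point, or the origin of a listed thing).
The state is a dict: "time_s": time; "joints": joint angles; "qd": joint speeds; "joint_torque": joint torques, N m; "tcp_pos": TCP position; "eef_rot": TCP orientation; "contact_force": force on the tool from outside, world axes, zero at the start; "moment": the same for the moment, N m; "gripper_width": finger opening in m; "gripper_force": force on a finger pad.
Only numpy, scipy, OpenCV 4.12 (cv2) and the standard library are available. Lean on these libraries where they do the work, as an engineer would, in place of code of your own. Each camera call takes 0.05 s, during which the arm holds its last target. There are 200 camera calls.

## Working session

There is one attempt and no reset: what is moved stays moved. The work goes in short steps, Python scripts to look and compute and a tool call to move; the robot and the scene stay as the last step left them, time stands still between calls to the robot, and variables do not carry over. Pictures are saved under pics/ and viewed, at most 10 in all, crops included, and the job is handed in when it is done.

Besides the shell and the picture viewer there is one more tool, called after "Emit:" by a JSON object that holds its "api" and its "payload". jog_arm: Moves the arm, as the interface text tells. Its arguments: {"type":"object","properties":{"travel":{"type":"array"},"dr":{"type":"array"},"claw":{"type":"array"},"newtons":{"type":"number"}},"required":["travel","dr","claw"]}

```bash
mkdir -p pics; cat > h.py <<'E'
import numpy as np, cv2
from scipy.spatial.transform import Rotation as R
from plant import r
def cap(n,f=None):
    s=r.get_state(); c=r.capture(n)
    if 'hand_eye' in c:
        T=np.eye(4); T[:3,:3]=R.from_euler('xyz',s['eef_rot'],degrees=True).as_matrix(); T[:3,3]=s['tcp_pos']
        c['T']=T@np.array(c['hand_eye'])
    else:
        T=np.eye(4); a=np.array(c['attitude'],float)
        T[:3,:3]=a if a.shape==(3,3) else (R.from_euler('xyz',a,degrees=True).as_matrix())
        T[:3,3]=c['position']; c['T']=T
    if f: cv2.imwrite('pics/'+f,c['pixels'][:,:,::-1])
    return c
def cloud(c):
    v,u=np.mgrid[0:480,0:640]; z=c['range_z']
    p=np.stack([(u-c['cx'])/c['fx']*z,-(v-c['cy'])/c['fy']*z,-z],-1)
    return p@c['T'][:3,:3].T+c['T'][:3,3]
E
python3 - <<'E'
from h import *
s=r.get_state(); print(s)
for n in('side','top','wrist'):
    c=cap(n,n+'0.png'); print(n,{k:v for k,v in c.items() if k not in('pixels','range_z')})
    P=cloud(c); np.save(n+'0.npy',P)
    for o in('crank_hub','crank_grip','shaft_seat','deck_top','tissues','body_shell','spray_can','lap_timer'):
        try:
            for d in r.tip_of(o,n)[:4]:
                u,v=map(int,d['at']); print(o,round(d['conf'],2),(u,v),P[min(v,479),min(u,639)].round(3))
        except Exception as e: print(o,e)
a=cv2.imread('pics/side0.png');b=cv2.imread('pics/top0.png')
E
```

```text
{'time_s': 0.0, 'joints': array([ 8.95023985e+01,  2.05902514e+01,  6.32808378e-01, -2.10767860e-02,
       -7.01365433e+01, -1.65046253e+01]), 'qd': array([-0.12842606, -0.00800134,  0.11289517,  0.02387997,  0.07535637,
        0.00635888]), 'joint_torque': array([-1.34668764e-03, -5.82711196e+01,  2.93064219e+01,  6.99761957e+00,
        7.26358965e-03, -1.56433121e-04]), 'tcp_pos': array([0.19727823, 0.6449981 , 0.22562572]), 'eef_rot': array([ 1.79904257e+02, -7.70640632e-03, -1.70093981e+01]), 'contact_force': array([ 0.95931501,  0.33223324, -0.14894659]), 'moment': array([-0.02575373,  0.01401906,  0.01131126]), 'gripper_force': 0.0, 'gripper_width': 0.08729954892151605}
side {'fx': 545.7183485497582, 'fy': 545.7183485497582, 'cx': 317.80522854448753, 'cy': 234.70224041492492, 'position': array([0.44305834, 0.92219105, 0.73735719]), 'attitude': array([  55.83955062,   -0.47420742, -173.99484496]), 'T': array([[-0.99447842,  0.06555513, -0.08194625,  0.44305834],
       [-0.10461436, -0.55771454,  0.82341382,  0.92219105],
       [ 0.00827639,  0.82744004,  0.56149309,  0.7373
[... 1993 characters left out ...]
'hand_eye': array([[ 1.44040061e-03,  9.68271691e-01,  2.49895695e-01,
         6.55521808e-02],
       [ 9.99998922e-01, -1.32339773e-03, -6.36227458e-04,
         6.02324481e-04],
       [-2.85329641e-04,  2.49896342e-01, -9.68272553e-01,
        -1.56788826e-01],
       [ 0.00000000e+00,  0.00000000e+00,  0.00000000e+00,
         1.00000000e+00]]), 'T': array([[-2.91064762e-01,  9.26325325e-01,  2.39170852e-01,
         2.59910592e-01],
       [-9.56703315e-01, -2.81892813e-01, -7.24928229e-02,
         6.25721458e-01],
       [ 2.68606666e-04, -2.49915653e-01,  9.68267574e-01,
         3.83348237e-01],
       [ 0.00000000e+00,  0.00000000e+00,  0.00000000e+00,
         1.00000000e+00]])}
```

View pics/top0.png

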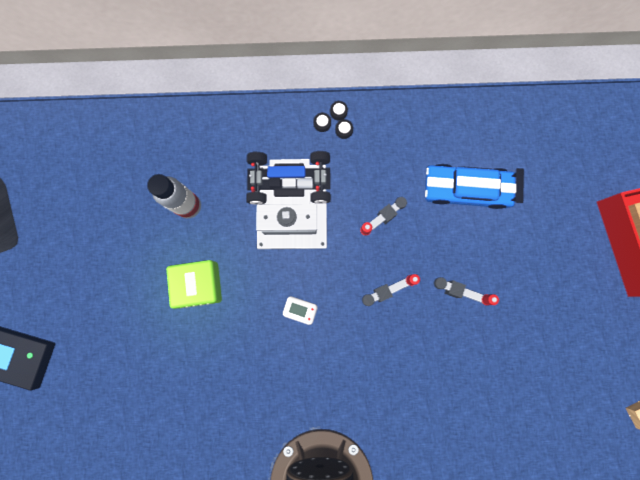

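View pics/side0.png

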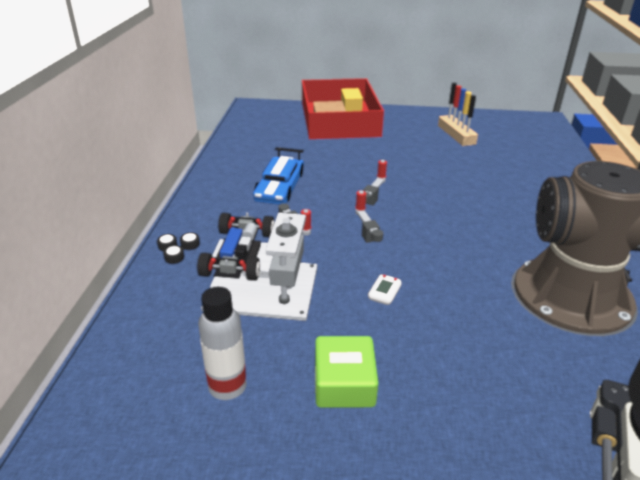

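The top picture shows three cranks: hubs at about (387,213), (383,293) and (457,289). The robot's right is −y, which is image right, so (457,289) is the one meant. The lift's shaft is at (287,216). I'll confirm with an enlarged crop and measure.

```bash
cat >> h.py <<'E'
def rows(pts,yaw1=None):
    """world targets (x,y,z[,yaw]) -> travel/dr shares from the present pose"""
    s=r.get_state(); M=R.from_euler('xyz',s['eef_rot'],degrees=True)
    out=[];rot=[]
    for p in pts:
        out.append([round(float(v),4) for v in M.inv().apply(np.array(p[:3])-s['tcp_pos'])/0.5])
        y=p[3] if len(p)>3 else None
        rot.append([0,0,0] if y is None else [round(float(v),4) for v in (M.inv()*R.from_euler('xyz',[180,0,y],degrees=True)).as_rotvec()/(2*np.pi)])
    print('travel',out);print('dr',rot)
E
python3 - <<'E'
from h import *
a=cv2.imread('pics/top0.png')[190:330,340:520]; cv2.imwrite('pics/c1.png',cv2.resize(a,None,fx=4,fy=4,interpolation=cv2.INTER_CUBIC))
P=np.load('top0.npy')
# hub top points of target
for z0,z1,n in((.036,.048,'z40'),(.075,.1,'grip')):
    m=(P[...,2]>z0)&(P[...,2]<z1); m[:, :425]=0; m[:,505:]=0; m[:270]=0; m[320:]=0
    print(n,m.sum(),np.median(P[m],0).round(3))
m=(P[...,2]>.145)&(P[...,2]<.185); m[:,:240]=0;m[:,340:]=0
q=P[m]; print(q[:,:2].min(0),q[:,:2].max(0),q.mean(0)); print(cv2.minAreaRect((q[:,:2]*1000).astype(np.float32)))
rows([(.30,.5,.25,-17),(.35,.40,.25,-40),(.42,.27,.25,-60),(.46,.15,.25,-80)])
E
```

```text
z40 501 [ 0.429 -0.326  0.041]
grip 108 [ 0.403 -0.388  0.088]
[ 0.10085376 -0.03743856] [0.6189866  0.12438672] [0.52462336 0.05213572 0.15524153]
((359.30322265625, 44.96389389038086), (525.024658203125, 132.314208984375), 3.5780086517333984)
travel [[0.2813, 0.2182, -0.0469], [0.4354, 0.3802, -0.0469], [0.6453, 0.5879, -0.0469], [0.792, 0.794, -0.0469]]
dr [[0.0, 0.0, -0.0], [0.0, 0.0, 0.0639], [0.0, 0.0, 0.1194], [0.0, 0.0, 0.175]]
```

View pics/c1.png

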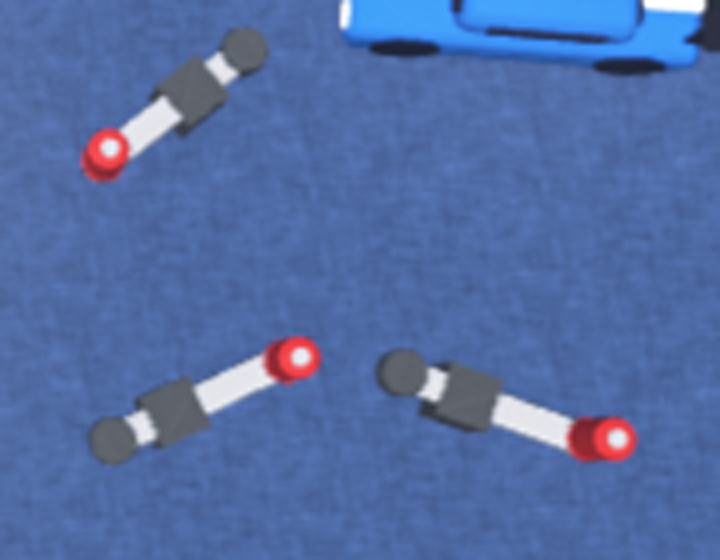

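The crop shows the meant crank at far right: hub at crop (467,396), red grip at (605,438), counterweight at (403,372). Now I'll move over it in an arc.

Emit:
{"api": "jog_arm", "payload": {"travel": [[0.281, 0.218, -0.05], [0.281, 0.218, -0.05], [0.281, 0.218, -0.05], [0.435, 0.38, -0.05], [0.435, 0.38, -0.05], [0.645, 0.588, -0.05], [0.645, 0.588, -0.05], [0.645, 0.588, -0.05], [0.792, 0.794, -0.05], [0.792, 0.794, -0.05]], "dr": [[0, 0, 0.03], [0, 0, 0.05], [0, 0, 0.07], [0, 0, 0.09], [0, 0, 0.11], [0, 0, 0.13], [0, 0, 0.15], [0, 0, 0.17], [0, 0, 0.2], [0, 0, 0.22]], "claw": [1, 1, 1, 1, 1, 1, 1, 1, 1, 1]}}

```text
time_s: 2.6
tcp_pos: [0.4598, 0.15, 0.2519]
eef_rot: [-180.0, 0.0, -96.4]
contact_force: [1.1, 0.1, 0.3]
gripper_width: 0.0874
gripper_force: 0.0
```

```bash
python3 - <<'E'
from h import *
print(r.get_state()['tcp_pos'],r.get_state()['eef_rot'])
rows([(.49,.0,.25,-105),(.48,-.15,.24,-108),(.425,-.32,.20,-108)])
E
```

```text
[0.45984003 0.15000216 0.25187696] [-1.79965063e+02  3.05167249e-02 -9.64270971e+01]
travel [[0.2914, -0.0935, 0.0037], [0.5917, -0.1072, 0.0235], [0.942, -0.0359, 0.1033]]
dr [[-0.0001, 0.0001, 0.0238], [-0.0001, 0.0001, 0.0321], [-0.0001, 0.0001, 0.0321]]
```

Emit:
{"api": "jog_arm", "payload": {"travel": [[0.12, -0.04, 0], [0.24, -0.08, 0.004], [0.292, -0.094, 0.004], [0.41, -0.1, 0.012], [0.53, -0.106, 0.02], [0.592, -0.107, 0.024], [0.71, -0.085, 0.05], [0.83, -0.06, 0.08], [0.942, -0.036, 0.1], [0.942, -0.036, 0.1]], "dr": [[0, 0, 0.01], [0, 0, 0.02], [0, 0, 0.028], [0, 0, 0.032], [0, 0, 0.032], [0, 0, 0.032], [0, 0, 0.032], [0, 0, 0.032], [0, 0, 0.032], [0, 0, 0.032]], "claw": [1, 1, 1, 1, 1, 1, 1, 1, 1, 1]}}

```text
time_s: 3.85
tcp_pos: [0.4243, -0.3216, 0.2004]
eef_rot: [179.9, -0.0, -108.0]
contact_force: [-0.6, -0.4, 0.4]
gripper_width: 0.0877
gripper_force: 0.0
```

```bash
cat >> h.py <<'E'
def hubfit(P,lo,hi,c,rad=.05):
    m=(P[...,2]>lo)&(P[...,2]<hi)&(np.hypot(P[...,0]-c[0],P[...,1]-c[1])<rad)
    q=P[m]; b=cv2.minAreaRect((q[:,:2]*1000).astype(np.float32))
    return len(q),q.mean(0).round(4),b
E
python3 - <<'E'
from h import *
s=r.get_state();print(s['tcp_pos'],s['eef_rot'])
c=cap('wrist','w1.png');P=cloud(c);np.save('w1.npy',P)
for o in('crank_hub','crank_grip','crank_socket'):
    for d in r.tip_of(o,'wrist')[:3]:
        u,v=map(int,d['at']); print(o,round(d['conf'],2),(u,v),P[v,u].round(4))
E
```

```text
[ 0.42432105 -0.32157622  0.20043605] [ 1.79873675e+02 -1.04355054e-02 -1.08023763e+02]
crank_hub 0.97 (315, 197) [ 0.4251 -0.3327  0.038 ]
crank_hub 0.6 (374, 374) [ 0.4071 -0.3406  0.2913]
crank_grip 0.95 (324, 111) [ 0.3993 -0.3908  0.0879]
crank_grip 0.81 (328, 340) [ 0.4474 -0.2316  0.0741]
crank_socket 0.96 (314, 194) [ 0.4252 -0.335   0.0372]
crank_socket 0.6 (372, 358) [ 0.4233 -0.1743  0.0228]
```

View pics/w1.png

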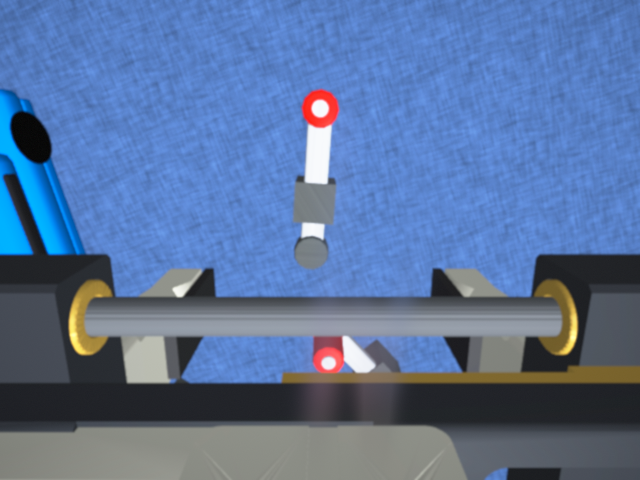

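The wrist picture shows the target crank: red grip at (320,108), hub at (315,200), counterweight at (311,251). Now I'll measure it accurately.

```bash
python3 - <<'E'
from h import *
P=np.load('w1.npy'); im=cv2.imread('pics/w1.png').astype(int)
dark=(im.max(2)<130)&(im.max(2)-im.min(2)<30)
def rep(n,m):
    q=P[m]; print(n,len(q),q.mean(0).round(4),((q.min(0)+q.max(0))/2).round(4)); return q
v,u=np.mgrid[0:480,0:640]; roi=(u>270)&(u<370)&(v<270)
g=rep('grip',roi&(P[...,2]>.08)&(P[...,2]<.095))
cw=rep('cw',roi&dark&(v>236)&(P[...,2]>.038)&(P[...,2]<.05))
hb=roi&dark&(v<232)&(P[...,2]>.034)&(P[...,2]<.046)
q=rep('hub',hb); b=cv2.minAreaRect((q[:,:2]*1000).astype(np.float32)); print(b)
d=g.mean(0)-cw.mean(0); print('axis deg',np.degrees(np.arctan2(d[1],d[0])),np.hypot(*d[:2]))
e=d[:2]/np.hypot(*d[:2]); print('hub from grip',g.mean(0)[:2]-.07*e,'from cw',cw.mean(0)[:2]+.04*e)
# top camera
P=np.load('top0.npy'); m=(P[...,2]>.078); vv,uu=np.mgrid[0:480,0:640]
m&=(uu>470)&(uu<505)&(vv>280)&(vv<320); print('top cam grip',P[m].mean(0))
E
```

```text
grip 1111 [ 0.4015 -0.3931  0.0857] [ 0.4015 -0.3931  0.0853]
cw 146 [ 0.4436 -0.2993  0.0416] [ 0.4419 -0.2979  0.0413]
hub 214 [ 0.4363 -0.3325  0.0386] [ 0.4263 -0.3331  0.0374]
((427.28033447265625, -329.1128234863281), (30.115575790405273, 29.39633560180664), 67.99769592285156)
axis deg -114.18602522254433 0.1027898894015423
hub from grip [ 0.43016272 -0.32923369] from cw [ 0.42720874 -0.33581089]
top cam grip [ 0.4034231  -0.36855167  0.14122978]
```

```bash
python3 - <<'E'
from h import *
P=np.load('w1.npy'); im=cv2.imread('pics/w1.png').astype(int)
print(im[200,315],im[251,311],im[150,316],P[185:225:8,315].round(4))
v,u=np.mgrid[0:480,0:640]; roi=(u>270)&(u<370)&(v<270)
gray=(im.max(2)<170)&(im[...,0]-im[...,2]<45)&roi
for n,m in(('hub',gray&(v<232)&(v>165)),('cw',gray&(v>236))):
    q=P[m]; z=np.percentile(q[:,2],70); t=q[abs(q[:,2]-z)<.003]
    print(n,len(q),len(t),z,t.mean(0).round(4),np.median(t,0).round(4),cv2.minAreaRect((t[:,:2]*1000).astype(np.float32)))
w=(im.min(2)>190)&roi&(v<175)&(v>125); q=P[w]; c=q.mean(0); a=np.linalg.svd(q[:,:2]-c[:2])[2][0]; print('arm',c,np.degrees(np.arctan2(*a[::-1])))
E
```

```text
[134 130 122] [134 129 121] [252 250 248] [[ 0.4222 -0.3417  0.0387]
 [ 0.4241 -0.3359  0.0396]
 [ 0.4261 -0.3296  0.038 ]
 [ 0.428  -0.3238  0.039 ]
 [ 0.43   -0.3179  0.0398]]
hub 1654 1560 0.03905143422684979 [ 0.4273 -0.3288  0.0387] [ 0.4274 -0.3288  0.0387] ((427.19866943359375, -329.158935546875), (32.97816848754883, 31.13644790649414), 68.18193054199219)
cw 869 826 0.042924931399658826 [ 0.442  -0.2922  0.0425] [ 0.442  -0.2922  0.0426] ((441.9500427246094, -291.58319091796875), (25.7950382232666, 25.473709106445312), 71.32814025878906)
arm [ 0.4119884  -0.36593143  0.03915691] 67.00393913904847
```

```bash
python3 - <<'E'
from h import *
rows([(.4272,-.329,.1,-112),(.4272,-.329,.008,-112)])
P=np.load('w1.npy'); print('table z',np.median(P[60:100,150:500,2]))
E
```

```text
travel [[0.0204, -0.0069, 0.2038], [0.0204, -0.0068, 0.3878]]
dr [[-0.0001, 0.0, 0.012], [-0.0001, 0.0, 0.012]]
table z -0.0012439666881621791
```

```bash
python3 - <<'E'
from h import *
s=r.get_state();print(s['time_s'],s['tcp_pos'],s['eef_rot']); rows([(.4272,-.329,.1,-112),(.4272,-.329,.008,-112)])
E
```

```text
4.05 [ 0.42695845 -0.31820605  0.20190869] [-1.79961179e+02  3.45445619e-03 -1.07688264e+02]
travel [[0.0204, -0.0069, 0.2038], [0.0204, -0.0068, 0.3878]]
dr [[-0.0001, 0.0, 0.012], [-0.0001, 0.0, 0.012]]
```

```bash
cat >> h.py <<'E'
def hub_here():
    c=cap('wrist'); P=cloud(c); im=c['pixels'].astype(int); d=[x for x in r.boxes_of('crank_hub','wrist')]
    v,u=np.mgrid[0:480,0:640]
    roi=(u>270)&(u<370)&(v<270)&(v>110)
    gray=(im.max(2)<170)&(im[...,2]-im[...,0]<45)&roi&(P[...,2]>.033)&(P[...,2]<.041)
    n,l,st,ce=cv2.connectedComponentsWithStats(gray.astype(np.uint8)); k=1+st[1:,4].argmax(); q=P[l==k]
    return len(q),cv2.minAreaRect((q[:,:2]*1000).astype(np.float32))
E
python3 - <<'E'
from h import *
for i in range(3):
    s=r.get_state();print(s['time_s'],s['tcp_pos'],s['eef_rot'],abs(s['qd']).max()); print(hub_here())
E
```

```text
4.05 [ 0.42695845 -0.31820605  0.20190869] [-1.79961179e+02  3.45445619e-03 -1.07688264e+02] 1.0309421746205976
(1573, ((427.4736328125, -328.46087646484375), (31.883792877197266, 31.06145477294922), 67.78595733642578))
4.15 [ 0.42723163 -0.31780257  0.20202034] [-1.79948921e+02  2.92902359e-03 -1.07620974e+02] 0.17578965219764867
(1574, ((426.71221923828125, -330.21856689453125), (36.00001525878906, 31.04625701904297), 67.61358642578125))
4.25 [ 0.42716543 -0.31784246  0.20197712] [-1.79953587e+02  2.09817576e-03 -1.07619455e+02] 0.18645614920156214
(1569, ((427.38336181640625, -328.76708984375), (32.08962631225586, 31.20701789855957), 67.85521697998047))
```

Emit:
{"api": "jog_arm", "payload": {"travel": [[0.021, -0.007, 0.1], [0.021, -0.007, 0.2], [0.021, -0.007, 0.3], [0.021, -0.007, 0.36], [0.021, -0.007, 0.388], [0.021, -0.007, 0.388], [0.021, -0.007, 0.388], [0.021, -0.007, 0.388], [0.021, -0.007, 0.388], [0.021, -0.007, 0.388]], "dr": [[0, 0, 0.0125], [0, 0, 0.0125], [0, 0, 0.0125], [0, 0, 0.0125], [0, 0, 0.0125], [0, 0, 0.0125], [0, 0, 0.0125], [0, 0, 0.0125], [0, 0, 0.0125], [0, 0, 0.0125]], "claw": [1, 1, 1, 1, 1, 0.6, 0.4, 0.2, 0.1, 0.1], "newtons": 30}}

```text
time_s: 5.6
tcp_pos: [0.4268, -0.3299, 0.008]
eef_rot: [-180.0, 0.0, -112.2]
contact_force: [-1.0, 0.1, 0.8]
gripper_width: 0.0435
gripper_force: 0.0
```

```bash
python3 - <<'E'
from h import *
s=r.get_state();print(s)
E
```

```text
{'time_s': 5.6, 'joints': array([-1.68711209e+01,  2.19942715e+01, -3.10692073e+01,  1.05472393e-03,
       -3.68894049e+01, -5.35513485e+00]), 'qd': array([ 0.05963431,  0.28714425, -0.13480521, -0.04329932,  0.0626332 ,
        0.03925684]), 'joint_torque': array([ 1.04665951e-02, -4.97244465e+01,  1.88081557e+01,  4.47940975e+00,
        3.03612754e-02, -3.58014930e-06]), 'tcp_pos': array([ 0.42684563, -0.32988137,  0.00802128]), 'eef_rot': array([-1.79953030e+02,  3.76626642e-03, -1.12225411e+02]), 'contact_force': array([-1.00120641,  0.08074621,  0.79867207]), 'moment': array([ 0.05652775, -0.10498848, -0.00724126]), 'gripper_force': 0.0, 'gripper_width': 0.043462835789018564}
```

Emit:
{"api": "jog_arm", "payload": {"travel": [[0, 0, 0], [0, 0, 0], [0, 0, 0], [0, 0, 0], [0, 0, -0.08], [0, 0, -0.18], [0, 0, -0.28], [0, 0, -0.38], [0, 0, -0.48], [0, 0, -0.52]], "dr": [[0, 0, 0], [0, 0, 0], [0, 0, 0], [0, 0, 0], [0, 0, 0], [0, 0, 0], [0, 0, 0], [0, 0, 0], [0, 0, 0], [0, 0, 0]], "claw": [0, 0, 0, 0, 0, 0, 0, 0, 0, 0], "newtons": 40}}

```text
time_s: 6.85
tcp_pos: [0.4268, -0.3298, 0.2699]
eef_rot: [-179.9, 0.0, -112.2]
contact_force: [-0.4, -0.3, -4.6]
gripper_width: 0.0317
gripper_force: 40.0
```

```bash
python3 - <<'E'
from h import *
P=np.load('top0.npy'); v,u=np.mgrid[0:480,0:640]
m=(u>250)&(u<325)&(v>195)&(v<242)&(P[...,2]>.145)&(P[...,2]<.152); q=P[m]
print('plate',len(q),q.mean(0),cv2.minAreaRect((q[:,:2]*1000).astype(np.float32)))
m=(u>270)&(u<305)&(v>200)&(v<235)&(P[...,2]>.165)&(P[...,2]<.185); print('sq',m.sum(),P[m].mean(0))
m=(u>265)&(u<310)&(v>195)&(v<240)&(P[...,2]>.155)&(P[...,2]<.185); print('shoulder+sq',m.sum(),P[m].mean(0))
s=r.get_state();print(s['tcp_pos'],s['eef_rot'],s['gripper_width'],s['gripper_force'],s['contact_force'])
rows([(.48,-.22,.29,-90),(.50,-.08,.29,-60),(.50,-.03,.29,-60)])
E
```

```text
plate 846 [0.58939021 0.05906241 0.15036096] ((589.6851806640625, 59.9704475402832), (129.296875, 57.027976989746094), 88.59735107421875)
sq 53 [0.58882561 0.05896335 0.17666334]
shoulder+sq 254 [0.58780674 0.05811228 0.16220589]
[ 0.42681568 -0.3298043   0.26992276] [-1.79857957e+02  2.51673999e-02 -1.12234501e+02] 0.03170891715013625 39.99943323433399 [-0.44969105 -0.28998708 -4.6087092 ]
travel [[-0.2435, -0.0155, -0.04], [-0.5179, 0.0535, -0.0401], [-0.6104, 0.0913, -0.0401]]
dr [[-0.0004, -0.0, -0.0618], [-0.0004, -0.0001, -0.1451], [-0.0004, -0.0001, -0.1451]]
```

```bash
python3 - <<'E'
from h import *
rows([(.48,-.15,.29,-85),(.486,.057,.29,-60)])
E
```

```text
travel [[-0.3731, 0.0375, -0.0401], [-0.7609, 0.1831, -0.0403]]
dr [[-0.0004, -0.0, -0.0757], [-0.0004, -0.0001, -0.1451]]
```

Emit:
{"api": "jog_arm", "payload": {"travel": [[-0.1, 0.01, -0.02], [-0.2, 0.02, -0.04], [-0.3, 0.03, -0.04], [-0.373, 0.0375, -0.04], [-0.47, 0.08, -0.04], [-0.57, 0.12, -0.04], [-0.67, 0.155, -0.04], [-0.761, 0.183, -0.04], [-0.761, 0.183, -0.04], [-0.761, 0.183, -0.04]], "dr": [[0, 0, -0.02], [0, 0, -0.04], [0, 0, -0.06], [0, 0, -0.08], [0, 0, -0.1], [0, 0, -0.12], [0, 0, -0.14], [0, 0, -0.145], [0, 0, -0.145], [0, 0, -0.145]], "claw": [0, 0, 0, 0, 0, 0, 0, 0, 0, 0]}}

```text
time_s: 8.1
tcp_pos: [0.485, 0.057, 0.2865]
eef_rot: [179.9, 0.0, -60.0]
contact_force: [-0.7, -0.1, -4.3]
gripper_width: 0.0319
gripper_force: 40.0
```

```bash
python3 - <<'E'
from h import *
r.capture('top')  # let settle
s=r.get_state();print(s['tcp_pos'],s['eef_rot'],s['joints'],s['gripper_width'],s['contact_force'])
c=cap('wrist','w2.png');P=cloud(c);np.save('w2.npy',P)
for o in('shaft_seat','crank_hub'):
    for d in r.tip_of(o,'wrist')[:2]:
        u,v=map(int,d['at']); print(o,round(d['conf'],2),(u,v),P[v,u].round(4))
E
```

```text
[0.48514996 0.05649409 0.28676883] [ 1.79890848e+02  2.21394325e-02 -6.00490299e+01] [ 2.97455585e+01  6.32007966e-01 -1.63599801e+01 -2.27274604e-02
 -7.31172436e+01  2.12053834e-01] 0.03179414877559724 [ 0.36595332  0.29697042 -3.48595311]
shaft_seat 0.92 (187, 144) [0.5838 0.0533 0.1763]
crank_hub 0.85 (321, 307) [0.4996 0.0296 0.3673]
crank_hub 0.58 (485, 28) [ 0.4312 -0.144   0.039 ]
```

View pics/w2.png

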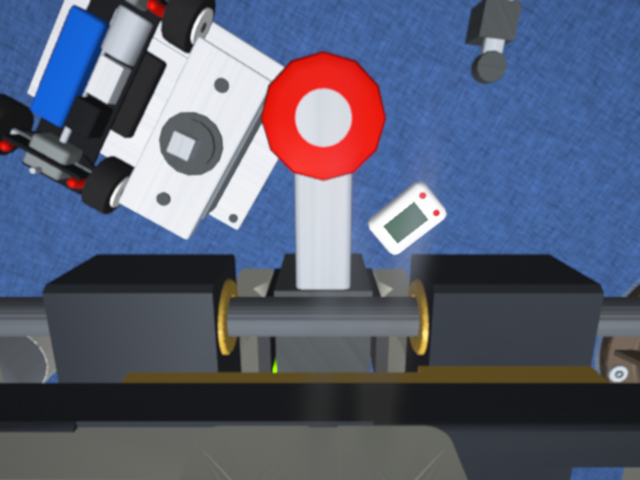

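The picture shows the shaft's shoulder at (191,142) with the bright square top at (181,146), and the crank held straight in the gripper. I'll fit the square and shoulder, and measure how the crank sits in the hand.

```bash
python3 - <<'E'
from h import *
P=np.load('w2.npy'); im=cv2.imread('pics/w2.png'); g=im.astype(int)
v,u=np.mgrid[0:480,0:640]
roi=np.hypot(u-190,v-143)<36
sq=roi&(g.min(2)>175)&(np.hypot(u-181,v-146)<24)
n,l,st,ce=cv2.connectedComponentsWithStats(sq.astype(np.uint8)); k=1+st[1:,4].argmax()
m=l==k; q=P[m]; print('bright',m.sum(),st[k],ce[k],np.median(q,0).round(4),cv2.minAreaRect((q[:,:2]*1000).astype(np.float32)))
m2=roi&(P[...,2]>.172)&(P[...,2]<.182); q=P[m2]; print('top by z',m2.sum(),q.mean(0).round(4),cv2.minAreaRect((q[:,:2]*1000).astype(np.float32)))
m3=roi&(P[...,2]>.153)&(P[...,2]<.162)&(g.max(2)<150); q=P[m3]; (c,rad)=cv2.minEnclosingCircle((q[:,:2]*1000).astype(np.float32)); print('shoulder',m3.sum(),c,rad,np.median(q[:,2]))
pl=(P[...,2]>.145)&(P[...,2]<.153)&(g.min(2)>150)&(u<290)&(v<240); q=P[pl]; print('plate',cv2.minAreaRect((q[:,:2]*1000).astype(np.float32)))
# crank grip in hand
gr=(u>250)&(u<400)&(v<190)&(P[...,2]>.34)&(P[...,2]<.39); q=P[gr]; print('grip',q.mean(0).round(4),((q.min(0)+q.max(0))/2).round(4))
dk=(u>60)&(u<250)&(v<250)&(P[...,2]>.07)&(P[...,2]<.11); print('deck z pts',np.histogram(P[...,2][(u<250)&(v<250)],bins=np.arange(0.06,.16,.004)))
cv2.imwrite('pics/c2.png',cv2.resize(im[95:195,135:245],None,fx=5,fy=5,interpolation=cv2.INTER_CUBIC))
E
```

```text
bright 470 [167 132  27  28 470] [180.36808511 145.44680851] [0.5872 0.0562 0.1757] ((587.9796142578125, 56.993499755859375), (14.159134864807129, 13.553653717041016), 3.4655163288116455)
top by z 490 [0.5874 0.0567 0.1753] ((587.9469604492188, 57.32988739013672), (14.344980239868164, 14.245661735534668), 3.8784637451171875)
shoulder 1417 (587.291015625, 56.63909912109375) 20.881807327270508 0.15667406256357425
plate ((588.0984497070312, 57.35464859008789), (129.90243530273438, 56.466854095458984), 89.11898803710938)
grip [ 0.5176 -0.0023  0.3647] [ 0.5174 -0.0022  0.3646]
deck z pts (array([   1,   44,   41,   44,   50,  792, 2453,  259,  338, 2096, 3287,
        741, 1204, 2018, 2046, 7362, 2881, 1512,    4,   77,   91, 2143,
       9997,  673]), array([0.06 , 0.064, 0.068, 0.072, 0.076, 0.08 , 0.084, 0.088, 0.092,
       0.096, 0.1  , 0.104, 0.108, 0.112, 0.116, 0.12 , 0.124, 0.128,
       0.132, 0.136, 0.14 , 0.144, 0.148, 0.152, 0.156]))
```

View pics/c2.png

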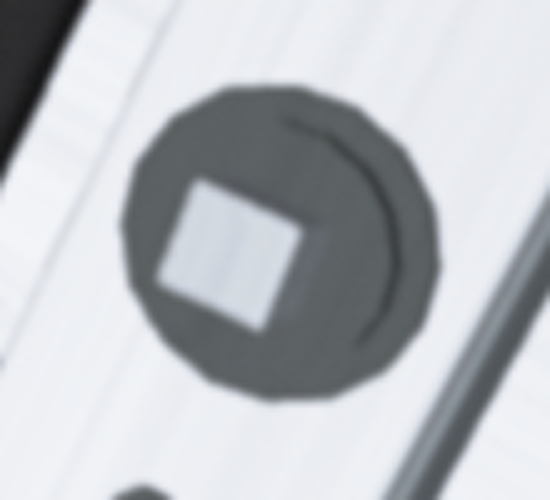

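The square's sides stand at about 3.7° (mod 90), and the shaft is near (0.588, 0.057). I'll go above it with yaw −86.3.

```bash
python3 - <<'E'
from h import *
s=r.get_state();print(s['tcp_pos'])
rows([(.54,.057,.28,-86.3),(.5889,.0562,.26,-86.3),(.5889,.0562,.2,-86.3)])
E
```

```text
[0.48560953 0.0561106  0.2873529 ]
travel [[0.0527, -0.0952, 0.0146], [0.1028, -0.1792, 0.0546], [0.1028, -0.1793, 0.1746]]
dr [[0.0001, 0.0, 0.0727], [0.0001, 0.0, 0.0727], [0.0001, 0.0, 0.0727]]
```

Emit:
{"api": "jog_arm", "payload": {"travel": [[0.03, -0.05, 0.01], [0.053, -0.095, 0.02], [0.08, -0.14, 0.035], [0.103, -0.179, 0.055], [0.103, -0.179, 0.055], [0.103, -0.179, 0.1], [0.103, -0.179, 0.15], [0.103, -0.179, 0.175], [0.103, -0.179, 0.175], [0.103, -0.179, 0.175]], "dr": [[0, 0, 0.02], [0, 0, 0.045], [0, 0, 0.07], [0, 0, 0.073], [0, 0, 0.073], [0, 0, 0.073], [0, 0, 0.073], [0, 0, 0.073], [0, 0, 0.073], [0, 0, 0.073]], "claw": [0, 0, 0, 0, 0, 0, 0, 0, 0, 0]}}

```text
time_s: 9.55
tcp_pos: [0.5897, 0.0572, 0.2013]
eef_rot: [-179.9, 0.0, -86.3]
contact_force: [-0.4, 0.1, -4.0]
gripper_width: 0.0319
gripper_force: 40.0
```

```bash
python3 - <<'E'
from h import *
r.capture('side');r.capture('side')
s=r.get_state();print(s['tcp_pos'],s['eef_rot'],s['contact_force'],s['moment'],s['gripper_width'])
rows([(.5889,.0562,.186,-86.3),(.5889,.0562,.166,-86.3)])
E
```

```text
[0.58969563 0.05730023 0.20125815] [-1.79893715e+02  2.47075222e-02 -8.62972623e+01] [ 1.02285807 -0.04620138 -4.3088684 ] [ 0.12079963 -0.09026004 -0.01079848] 0.03190777187855731
travel [[0.0021, 0.0018, 0.0305], [0.0021, 0.0019, 0.0705]]
dr [[-0.0003, 0.0001, 0.0], [-0.0003, 0.0001, 0.0]]
```

Emit:
{"api": "jog_arm", "payload": {"travel": [[0.002, 0.002, 0.01], [0.002, 0.002, 0.02], [0.002, 0.002, 0.026], [0.002, 0.002, 0.03], [0.002, 0.002, 0.034], [0.002, 0.002, 0.038], [0.002, 0.002, 0.042], [0.002, 0.002, 0.046], [0.002, 0.002, 0.046], [0.002, 0.002, 0.046]], "dr": [[0, 0, 0], [0, 0, 0], [0, 0, 0], [0, 0, 0], [0, 0, 0], [0, 0, 0], [0, 0, 0], [0, 0, 0], [0, 0, 0], [0, 0, 0]], "claw": [0, 0, 0, 0, 0, 0, 0, 0, 0, 0]}}

```text
time_s: 10.9
tcp_pos: [0.589, 0.0556, 0.1774]
eef_rot: [-179.9, -0.0, -86.3]
contact_force: [5.2, -5.0, -1.8]
gripper_width: 0.0317
gripper_force: 40.0
```

```bash
python3 - <<'E'
from h import *
s=r.get_state();print(s['tcp_pos'],s['eef_rot'],s['contact_force'],s['moment'],s['gripper_width'])
E
```

```text
[0.58900363 0.05562859 0.17735904] [-1.79915725e+02 -3.57639116e-02 -8.63062059e+01] [ 5.20705169 -5.03113106 -1.77620139] [-1.62929344 -1.56271246 -0.03157169] 0.03174891511334547
```

Emit:
{"api": "jog_arm", "payload": {"travel": [[0.0015, -0.0015, 0], [0.0015, -0.0015, 0], [0.0015, -0.0015, 0.004], [0.0015, -0.0015, 0.008], [0.0015, -0.0015, 0.012], [0.0015, -0.0015, 0.015], [0.0015, -0.0015, 0.015], [0.0015, -0.0015, 0.015], [0.0015, -0.0015, 0.015], [0.0015, -0.0015, 0.015]], "dr": [[0, 0, 0], [0, 0, 0], [0, 0, 0], [0, 0, 0], [0, 0, 0], [0, 0, 0], [0, 0, 0], [0, 0, 0], [0, 0, 0], [0, 0, 0]], "claw": [0, 0, 0, 0, 0, 0, 0, 0, 0, 0]}}

```text
time_s: 12.15
tcp_pos: [0.5891, 0.0555, 0.1694]
eef_rot: [-180.0, 0.0, -86.3]
contact_force: [4.6, 0.0, -7.0]
gripper_width: 0.0316
gripper_force: 40.0
```

```bash
python3 - <<'E'
from h import *
s=r.get_state();print(s['tcp_pos'],s['eef_rot'],s['contact_force'],s['moment'],s['gripper_width'])
E
```

```text
[0.58906538 0.05548773 0.16936516] [-1.79998257e+02  7.60426799e-03 -8.63080262e+01] [ 4.60995142e+00  6.39097026e-03 -6.99518997e+00] [-0.16868571 -1.81806415  0.00241855] 0.031639294424659396
```

Emit:
{"api": "jog_arm", "payload": {"travel": [[0, -0.0016, 0], [0, -0.0016, 0.002], [0, -0.0016, 0.004], [0, -0.0016, 0.006], [0, -0.0016, 0.007], [0, -0.0016, 0.008], [0, -0.0016, 0.009], [0, -0.0016, 0.009], [0, -0.0016, 0.009], [0, -0.0016, 0.009]], "dr": [[0, 0, 0], [0, 0, 0], [0, 0, 0], [0, 0, 0], [0, 0, 0], [0, 0, 0], [0, 0, 0], [0, 0, 0], [0, 0, 0], [0, 0, 0]], "claw": [0, 0, 0, 0, 0, 0, 0, 0, 0, 0]}}

```text
time_s: 13.4
tcp_pos: [0.5897, 0.0554, 0.1658]
eef_rot: [-180.0, -0.0, -86.3]
contact_force: [-5.2, 0.6, 5.8]
gripper_width: 0.0318
gripper_force: 40.0
```

```bash
python3 - <<'E'
from h import *
s=r.get_state();print(s['tcp_pos'],s['eef_rot'],s['contact_force'],s['moment'],s['gripper_width'])
E
```

```text
[0.58973971 0.05539382 0.1657877 ] [-1.79977287e+02 -3.11195407e-03 -8.62954371e+01] [-5.21714758  0.57835174  5.79339047] [0.2876598  1.75432111 0.03897142] 0.031816625253184676
```

Home at TCP z≈0.166 with firm contact. I'll release and rise.

Emit:
{"api": "jog_arm", "payload": {"travel": [[0, 0.0008, -0.001], [0, 0.0008, -0.001], [0, 0.0008, -0.001], [0, 0.0008, -0.001], [0, 0.0008, -0.001], [0, 0.0008, -0.05], [0, 0.0008, -0.12], [0, 0.0008, -0.2], [0, 0.0008, -0.22], [0, 0.0008, -0.22]], "dr": [[0, 0, 0], [0, 0, 0], [0, 0, 0], [0, 0, 0], [0, 0, 0], [0, 0, 0], [0, 0, 0], [0, 0, 0], [0, 0, 0], [0, 0, 0]], "claw": [0, 0.7, 0.8, 0.8, 0.8, 0.8, 0.8, 0.8, 0.8, 0.8]}}

```text
time_s: 14.65
tcp_pos: [0.5895, 0.0556, 0.2754]
eef_rot: [-179.9, 0.0, -86.3]
contact_force: [-0.1, 0.6, -0.1]
gripper_width: 0.0705
gripper_force: 0.0
```

```bash
python3 - <<'E'
from h import *
r.capture('side')
s=r.get_state();print(s['tcp_pos'],s['eef_rot'],s['contact_force'],s['gripper_width'])
c=cap('wrist','w3.png');P=cloud(c);np.save('w3.npy',P); g=c['pixels'].astype(int)
for o in('crank_hub','crank_grip'):
    for d in r.tip_of(o,'wrist')[:2]:
        u,v=map(int,d['at']); print(o,round(d['conf'],2),(u,v),P[v,u].round(4))
D=np.hypot(P[...,0]-.594,P[...,1]+.013)
m=(D<.03)&(P[...,2]>.235)&(P[...,2]<.255); print('grip',m.sum(),P[m].mean(0).round(4),((P[m].min(0)+P[m].max(0))/2).round(4))
m=(np.hypot(P[...,0]-.589,P[...,1]-.057)<.016)&(P[...,2]<.21); print('hub top z',m.sum(),np.median(P[m],0))
t=cap('top');Q=cloud(t); D=np.hypot(Q[...,0]-.594,Q[...,1]+.013); m=(D<.03)&(Q[...,2]>.235)&(Q[...,2]<.255); print('topcam grip',m.sum(),Q[m].mean(0) if m.any() else '')
E
```

```text
[0.58900807 0.05545771 0.27430229] [ 1.79956264e+02  1.32703144e-02 -8.63118692e+01] [ 0.58815351  0.07125375 -1.25270195] 0.07050277969167204
crank_hub 0.82 (321, 234) [0.5885 0.0525 0.1964]
crank_grip 0.9 (322, 123) [ 0.592  -0.0106  0.2447]
grip 2273 [ 0.5926 -0.0121  0.2437] [ 0.5928 -0.0119  0.2437]
hub top z 2235 [0.58896035 0.05670674 0.19670671]
topcam grip 124 [ 0.59277148 -0.00996423  0.24584167]
```

View pics/w3.png

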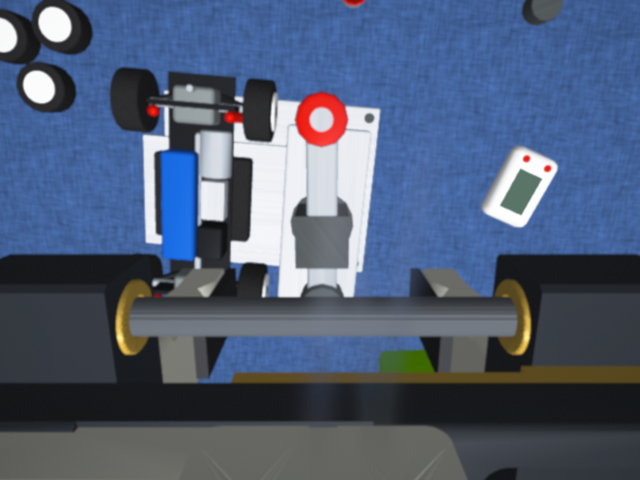

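Crank seated: hub at image (321,240), top z 0.197 (home 0.198), red grip at (322,119). Next I'll take the grip.

```bash
python3 - <<'E'
from h import *
print(r.get_state()['tcp_pos'])
rows([(.5937,-.0125,.27,-86.3),(.5937,-.0125,.2035,-86.3)])
E
```

```text
[0.58889805 0.0552663  0.27375383]
travel [[0.1359, -0.0009, 0.0076], [0.1358, -0.0011, 0.1406]]
dr [[0.0003, -0.0001, -0.0], [0.0003, -0.0001, -0.0]]
```

Emit:
{"api": "jog_arm", "payload": {"travel": [[0.07, -0.001, 0.005], [0.136, -0.001, 0.005], [0.136, -0.001, 0.005], [0.136, -0.001, 0.06], [0.136, -0.001, 0.12], [0.136, -0.001, 0.14], [0.136, -0.001, 0.14], [0.136, -0.001, 0.14], [0.136, -0.001, 0.14], [0.136, -0.001, 0.14]], "dr": [[0, 0, 0], [0, 0, 0], [0, 0, 0], [0, 0, 0], [0, 0, 0], [0, 0, 0], [0, 0, 0], [0, 0, 0], [0, 0, 0], [0, 0, 0]], "claw": [0.8, 0.8, 0.8, 0.8, 0.8, 0.8, 0.3, 0.1, 0, 0], "newtons": 20}}

```text
time_s: 16.15
tcp_pos: [0.5945, -0.0124, 0.2057]
eef_rot: [-179.9, 0.0, -86.3]
contact_force: [-0.2, 0.1, 0.8]
gripper_width: 0.0357
gripper_force: 0.0
```

Emit:
{"api": "jog_arm", "payload": {"travel": [[0, 0, 0], [0, 0, 0], [0, 0, 0], [0, 0, 0], [0, 0, 0], [0, 0, 0], [0, 0, 0], [0, 0, 0], [0, 0, 0], [0, 0, 0]], "dr": [[0, 0, 0], [0, 0, 0], [0, 0, 0], [0, 0, 0], [0, 0, 0], [0, 0, 0], [0, 0, 0], [0, 0, 0], [0, 0, 0], [0, 0, 0]], "claw": [0, 0, 0, 0, 0, 0, 0, 0, 0, 0]}}

```text
time_s: 17.4
tcp_pos: [0.5943, -0.0125, 0.2052]
eef_rot: [-180.0, -0.0, -86.3]
contact_force: [-0.5, -1.7, 2.7]
gripper_width: 0.0233
gripper_force: 20.0
```

```bash
cat >> h.py <<'E'
def arc(a0,da,n,c=(.5892,.0573),rad=.07,z=None):
    """rows for TCP on the circle: from angle a0, n steps of da (deg, negative = clockwise), relative to commanded point at a0"""
    s=r.get_state(); y=s['eef_rot'][2]; y=np.radians(y); X=np.array([np.cos(y),np.sin(y)]); Y=np.array([np.sin(y),-np.cos(y)])
    o=[]
    for k in range(1,n+1):
        a=np.radians(a0+da*k); a_=np.radians(a0); d=rad*np.array([np.cos(a)-np.cos(a_),np.sin(a)-np.sin(a_)])
        o.append([round(float(d@X/.5),4),round(float(d@Y/.5),4),0])
    return o
def st():
    s=r.get_state(); d=s['tcp_pos'][:2]-np.array([.5892,.0573]); a=np.arctan2(d[1],d[0]); f=s['contact_force']
    print(round(s['time_s'],2),s['tcp_pos'].round(4),'rad %.2fmm ang %.1f'%(1e3*np.hypot(*d),np.degrees(a)),'f',f.round(1),'radial %.1f cw-tangential %.1f'%(f[:2]@[np.cos(a),np.sin(a)],f[:2]@[np.sin(a),-np.cos(a)]),'M',s['moment'].round(2),'w',round(s['gripper_width'],4),round(s['gripper_force'],1),'yaw',round(s['eef_rot'][2],1))
E
python3 - <<'E'
from h import *
st(); print(arc(-86.3,-9,10))
E
```

```text
17.4 [ 0.5943 -0.0125  0.2052] rad 69.97mm ang -85.8 f [-0.5 -1.7  2.7] radial 1.7 cw-tangential 0.6 M [-0.42 -0.04  0.01] w 0.0233 20.0 yaw -86.3
[[-0.0017, 0.0219, 0], [-0.0068, 0.0433, 0], [-0.0153, 0.0636, 0], [-0.0267, 0.0823, 0], [-0.041, 0.099, 0], [-0.0577, 0.1133, 0], [-0.0764, 0.1247, 0], [-0.0967, 0.1332, 0], [-0.1181, 0.1383, 0], [-0.14, 0.14, 0]]
```

Emit:
{"api": "jog_arm", "payload": {"travel": [[-0.0017, 0.022, 0], [-0.0068, 0.0433, 0], [-0.0153, 0.0636, 0], [-0.0267, 0.0823, 0], [-0.041, 0.099, 0], [-0.0577, 0.1133, 0], [-0.0764, 0.1247, 0], [-0.0967, 0.1332, 0], [-0.1181, 0.1383, 0], [-0.14, 0.14, 0]], "dr": [[0, 0, 0], [0, 0, 0], [0, 0, 0], [0, 0, 0], [0, 0, 0], [0, 0, 0], [0, 0, 0], [0, 0, 0], [0, 0, 0], [0, 0, 0]], "claw": [0, 0, 0, 0, 0, 0, 0, 0, 0, 0]}}

```text
time_s: 18.65
tcp_pos: [0.5196, 0.0537, 0.2051]
eef_rot: [180.0, -0.0, -86.3]
contact_force: [2.4, -4.8, 2.0]
gripper_width: 0.0239
gripper_force: 20.0
```

```bash
python3 - <<'E'
from h import *
st(); print(arc(-176.3,-18,10))
E
```

```text
18.65 [0.5196 0.0537 0.2051] rad 69.69mm ang -177.0 f [ 2.4 -4.8  2. ] radial -2.2 cw-tangential -4.9 M [-1.54 -0.86 -0.02] w 0.0239 20.0 yaw -86.3
[[-0.0433, -0.0069, 0], [-0.0823, -0.0267, 0], [-0.1133, -0.0577, 0], [-0.1331, -0.0968, 0], [-0.14, -0.14, 0], [-0.1331, -0.1833, 0], [-0.1132, -0.2223, 0], [-0.0823, -0.2533, 0], [-0.0432, -0.2732, 0], [0.0, -0.28, 0]]
```

Turning works: about 5 N tangential, small radial force. Next, half a turn per call.

Emit:
{"api": "jog_arm", "payload": {"travel": [[-0.0433, -0.0069, 0], [-0.0823, -0.0267, 0], [-0.1133, -0.0577, 0], [-0.1331, -0.0968, 0], [-0.14, -0.14, 0], [-0.1331, -0.1833, 0], [-0.1132, -0.2223, 0], [-0.0823, -0.2533, 0], [-0.0432, -0.2732, 0], [0, -0.28, 0]], "dr": [[0, 0, 0], [0, 0, 0], [0, 0, 0], [0, 0, 0], [0, 0, 0], [0, 0, 0], [0, 0, 0], [0, 0, 0], [0, 0, 0], [0, 0, 0]], "claw": [0, 0, 0, 0, 0, 0, 0, 0, 0, 0]}}

```text
time_s: 19.9
tcp_pos: [0.6602, 0.0641, 0.2045]
eef_rot: [180.0, 0.1, -86.3]
contact_force: [-4.7, 3.6, 5.0]
gripper_width: 0.0236
gripper_force: 20.0
```

```bash
python3 - <<'E'
from h import *
st(); c=cap('side','s1.png'); P=cloud(c); P0=np.load('side0.npy')
# blue panel of the car: height change
im0=cv2.imread('pics/side0.png').astype(int); 
def blue(im,P):
    v,u=np.mgrid[0:480,0:640]; m=(im[...,0]>120)&(im[...,0]-im[...,2]>70)&(u>205)&(u<270)&(v>215)&(v<270)&(P[...,2]>.08); return m.sum(),np.median(P[m],0)
print(blue(im0,P0),blue(c['pixels'][:,:,::-1].astype(int),P))
E
```

```text
19.9 [0.6602 0.0641 0.2045] rad 71.28mm ang 5.5 f [-4.7  3.6  5. ] radial -4.3 cw-tangential -4.1 M [ 1.73  1.99 -0.05] w 0.0236 20.0 yaw -86.3
(np.int64(371), array([0.69976622, 0.06687237, 0.12442028])) (np.int64(371), array([0.69967754, 0.0662883 , 0.13009284]))
```

Emit:
{"api": "jog_arm", "payload": {"travel": [[0.0433, 0.0069, 0], [0.0823, 0.0267, 0], [0.1133, 0.0577, 0], [0.1331, 0.0968, 0], [0.14, 0.14, 0], [0.1331, 0.1833, 0], [0.1132, 0.2223, 0], [0.0823, 0.2533, 0], [0.0432, 0.2732, 0], [0, 0.28, 0]], "dr": [[0, 0, 0], [0, 0, 0], [0, 0, 0], [0, 0, 0], [0, 0, 0], [0, 0, 0], [0, 0, 0], [0, 0, 0], [0, 0, 0], [0, 0, 0]], "claw": [0, 0, 0, 0, 0, 0, 0, 0, 0, 0]}}

```text
time_s: 21.2
tcp_pos: [0.5194, 0.0529, 0.2051]
eef_rot: [-180.0, -0.0, -86.3]
contact_force: [8.2, -3.0, -2.8]
gripper_width: 0.0236
gripper_force: 20.0
```

```bash
python3 - <<'E'
from h import *
st()
E
```

```text
21.2 [0.5194 0.0529 0.2051] rad 69.90mm ang -176.4 f [ 8.2 -3.  -2.8] radial -8.0 cw-tangential -3.6 M [-1.3  -3.47  0.01] w 0.0236 20.0 yaw -86.3
```

Emit:
{"api": "jog_arm", "payload": {"travel": [[-0.0433, -0.0069, 0], [-0.0823, -0.0267, 0], [-0.1133, -0.0577, 0], [-0.1331, -0.0968, 0], [-0.14, -0.14, 0], [-0.1331, -0.1833, 0], [-0.1132, -0.2223, 0], [-0.0823, -0.2533, 0], [-0.0432, -0.2732, 0], [0, -0.28, 0]], "dr": [[0, 0, 0], [0, 0, 0], [0, 0, 0], [0, 0, 0], [0, 0, 0], [0, 0, 0], [0, 0, 0], [0, 0, 0], [0, 0, 0], [0, 0, 0]], "claw": [0, 0, 0, 0, 0, 0, 0, 0, 0, 0]}}

```text
time_s: 22.45
tcp_pos: [0.6603, 0.0634, 0.2045]
eef_rot: [179.9, 0.1, -86.3]
contact_force: [-5.8, 4.5, 5.9]
gripper_width: 0.0232
gripper_force: 20.0
```

```bash
python3 - <<'E'
from h import *
st(); c=cap('side'); P=cloud(c); P0=np.load('side0.npy')
im0=cv2.imread('pics/side0.png').astype(int); 
def blue(im,P):
    v,u=np.mgrid[0:480,0:640]; m=(im[...,0]>120)&(im[...,0]-im[...,2]>70)&(u>205)&(u<270)&(v>205)&(v<270)&(P[...,2]>.08); return m.sum(),np.median(P[m],0)
print(blue(im0,P0),blue(c['pixels'][:,:,::-1].astype(int),P))
E
```

```text
22.45 [0.6603 0.0634 0.2045] rad 71.37mm ang 4.9 f [-5.8  4.5  5.9] radial -5.4 cw-tangential -5.0 M [1.78 2.53 0.  ] w 0.0232 20.0 yaw -86.3
(np.int64(371), array([0.69976622, 0.06687237, 0.12442028])) (np.int64(370), array([0.69952694, 0.06801894, 0.13826352]))
```

Emit:
{"api": "jog_arm", "payload": {"travel": [[0.0433, 0.0069, 0], [0.0823, 0.0267, 0], [0.1133, 0.0577, 0], [0.1331, 0.0968, 0], [0.1395, 0.139, 0], [0.1326, 0.182, 0], [0.1127, 0.221, 0], [0.082, 0.252, 0], [0.043, 0.2715, 0], [0, 0.278, 0]], "dr": [[0, 0, 0], [0, 0, 0], [0, 0, 0], [0, 0, 0], [0, 0, 0], [0, 0, 0], [0, 0, 0], [0, 0, 0], [0, 0, 0], [0, 0, 0]], "claw": [0, 0, 0, 0, 0, 0, 0, 0, 0, 0]}}

```text
time_s: 23.75
tcp_pos: [0.5197, 0.0522, 0.2051]
eef_rot: [179.9, -0.1, -86.3]
contact_force: [4.9, -2.9, 1.9]
gripper_width: 0.0232
gripper_force: 20.0
```

Emit:
{"api": "jog_arm", "payload": {"travel": [[-0.043, -0.0069, 0], [-0.0817, -0.0265, 0], [-0.1125, -0.0573, 0], [-0.1322, -0.0961, 0], [-0.139, -0.139, 0], [-0.1322, -0.182, 0], [-0.1124, -0.2207, 0], [-0.0817, -0.2515, 0], [-0.043, -0.2713, 0], [0, -0.278, 0]], "dr": [[0, 0, 0], [0, 0, 0], [0, 0, 0], [0, 0, 0], [0, 0, 0], [0, 0, 0], [0, 0, 0], [0, 0, 0], [0, 0, 0], [0, 0, 0]], "claw": [0, 0, 0, 0, 0, 0, 0, 0, 0, 0]}}

```text
time_s: 25.0
tcp_pos: [0.6602, 0.0629, 0.2046]
eef_rot: [180.0, 0.1, -86.3]
contact_force: [-4.6, 3.6, 5.3]
gripper_width: 0.0235
gripper_force: 20.0
```

```bash
cat >> h.py <<'E'
def rise():
    c=cap('side'); P=cloud(c); P0=np.load('side0.npy'); im0=cv2.imread('pics/side0.png').astype(int)
    def blue(im,P):
        v,u=np.mgrid[0:480,0:640]; m=(im[...,0]>120)&(im[...,0]-im[...,2]>70)&(u>205)&(u<270)&(v>200)&(v<270)&(P[...,2]>.08); return np.median(P[m],0)[2]
    print('rise mm',1e3*(blue(c['pixels'][:,:,::-1].astype(int),P)-blue(im0,P0)))
E
python3 - <<'E'
from h import *
st(); rise(); print(arc(3.7,-6,10,rad=.0695))
E
```

```text
25.0 [0.6602 0.0629 0.2046] rad 71.21mm ang 4.5 f [-4.6  3.6  5.3] radial -4.3 cw-tangential -4.0 M [ 1.78  2.08 -0.05] w 0.0235 20.0 yaw -86.3
rise mm 21.76446376238078
[[0.0145, 0.0008, 0], [0.0289, 0.003, 0], [0.043, 0.0068, 0], [0.0565, 0.012, 0], [0.0695, 0.0186, 0], [0.0817, 0.0265, 0], [0.093, 0.0356, 0], [0.1033, 0.0459, 0], [0.1125, 0.0572, 0], [0.1204, 0.0694, 0]]
```

```bash
python3 - <<'E'
from h import *
for f in('w2','w3'):
    P=np.load(f+'.npy'); g=cv2.imread('pics/%s.png'%f).astype(int)
    dx=P[...,0]-.5892; dy=P[...,1]-.0573; w=(g.min(2)>170)&(g.max(2)-g.min(2)<40)
    m=w&(dx>.04)&(dx<.15)&(abs(dy)<.065)&(P[...,2]>.06)&(P[...,2]<.105)
    h,b=np.histogram(P[...,2][m],np.arange(.06,.105,.002)); print(f,m.sum(),dict(zip((b[:-1]*1e3).round().astype(int).tolist(),h.tolist())))
    k=h.argmax(); z=P[...,2][m]; print(' mode med',np.median(z[abs(z-b[k]-.001)<.003]))
    p=w&(abs(dx)<.026)&(abs(dy)<.06)&(P[...,2]>.14)&(P[...,2]<.155); print(' plate',np.median(P[...,2][p]))
    t=(dx>-.3)&(P[...,2]<.02)&(P[...,2]>-.02)&(g[...,0]-g[...,2]>50); print(' table',np.median(P[...,2][t]))
    bp=w&(P[...,2]<.04)&(P[...,2]>.004)&(abs(dx)<.15)&(abs(dy)<.12); print(' base', np.median(P[...,2][bp]))
E
```

```text
w2 3087 {60: 0, 62: 0, 64: 0, 66: 0, 68: 0, 70: 0, 72: 0, 74: 0, 76: 1, 78: 5, 80: 5, 82: 734, 84: 2242, 86: 82, 88: 4, 90: 1, 92: 0, 94: 4, 96: 6, 98: 3, 100: 0, 102: 0}
 mode med 0.08455432418730743
 plate 0.14869166076116408
 table -0.0012530206427497081
 base 0.01068737443739301
w3 4163 {60: 0, 62: 0, 64: 0, 66: 0, 68: 0, 70: 0, 72: 0, 74: 0, 76: 2, 78: 13, 80: 7, 82: 870, 84: 3077, 86: 124, 88: 0, 90: 0, 92: 0, 94: 2, 96: 33, 98: 7, 100: 19, 102: 9}
 mode med 0.08459257551243526
 plate 0.1487039824536624
 table -0.0012416663401926542
 base 0.010712881416907544
```

Emit:
{"api": "jog_arm", "payload": {"travel": [[0.0145, 0.0008, 0], [0.0289, 0.003, 0], [0.043, 0.0068, 0], [0.0565, 0.012, 0], [0.0695, 0.0186, 0], [0.0817, 0.0265, 0], [0.093, 0.0356, 0], [0.1033, 0.0459, 0], [0.1125, 0.0572, 0], [0.1204, 0.0694, 0]], "dr": [[0, 0, 0], [0, 0, 0], [0, 0, 0], [0, 0, 0], [0, 0, 0], [0, 0, 0], [0, 0, 0], [0, 0, 0], [0, 0, 0], [0, 0, 0]], "claw": [0, 0, 0, 0, 0, 0, 0, 0, 0, 0]}}

```text
time_s: 26.3
tcp_pos: [0.6287, -0.0012, 0.2053]
eef_rot: [-180.0, -0.0, -86.3]
contact_force: [4.5, -1.3, 2.6]
gripper_width: 0.0235
gripper_force: 20.0
```

```bash
python3 - <<'E'
from h import *
st(); rise(); c=cap('wrist','w4.png')
E
```

```text
26.3 [ 0.6287 -0.0012  0.2053] rad 70.56mm ang -55.9 f [ 4.5 -1.3  2.6] radial 3.6 cw-tangential -3.0 M [-0.08 -1.96  0.04] w 0.0235 20.0 yaw -86.3
rise mm 22.93524376752165
```

The deck started at about 15.85 mm, so the stop should come at 3.52 turns. The crank has made 2.92 turns, so about 217° is left. I'll take 160° now, then creep.

```bash
python3 - <<'E'
from h import *
print(arc(-56.3,-16,10,rad=.0695)); print(arc(-216.3,-3,10,rad=.0695)); print(arc(-246.3,-2,10,rad=.0695))
E
```

```text
[[0.0145, 0.0359, 0], [0.0186, 0.0743, 0], [0.0119, 0.1124, 0], [-0.0051, 0.1472, 0], [-0.0309, 0.176, 0], [-0.0637, 0.1965, 0], [-0.1009, 0.2072, 0], [-0.1396, 0.2072, 0], [-0.1768, 0.1966, 0], [-0.2096, 0.1761, 0]]
[[-0.0055, -0.0048, 0], [-0.0106, -0.0099, 0], [-0.0156, -0.0153, 0], [-0.0202, -0.0209, 0], [-0.0245, -0.0267, 0], [-0.0285, -0.0328, 0], [-0.0322, -0.0391, 0], [-0.0356, -0.0455, 0], [-0.0386, -0.0521, 0], [-0.0413, -0.0589, 0]]
[[-0.0016, -0.0046, 0], [-0.003, -0.0092, 0], [-0.0043, -0.0139, 0], [-0.0054, -0.0186, 0], [-0.0063, -0.0234, 0], [-0.007, -0.0282, 0], [-0.0076, -0.033, 0], [-0.0081, -0.0378, 0], [-0.0083, -0.0427, 0], [-0.0084, -0.0475, 0]]
```

Emit:
{"api": "jog_arm", "payload": {"travel": [[0.0145, 0.0359, 0], [0.0186, 0.0743, 0], [0.0119, 0.1124, 0], [-0.0051, 0.1472, 0], [-0.0309, 0.176, 0], [-0.0637, 0.1965, 0], [-0.1009, 0.2072, 0], [-0.1396, 0.2072, 0], [-0.1768, 0.1966, 0], [-0.2096, 0.1761, 0]], "dr": [[0, 0, 0], [0, 0, 0], [0, 0, 0], [0, 0, 0], [0, 0, 0], [0, 0, 0], [0, 0, 0], [0, 0, 0], [0, 0, 0], [0, 0, 0]], "claw": [0, 0, 0, 0, 0, 0, 0, 0, 0, 0]}}

```text
time_s: 27.65
tcp_pos: [0.5331, 0.0992, 0.2047]
eef_rot: [179.8, -0.1, -86.3]
contact_force: [1.3, -7.1, 2.4]
gripper_width: 0.0237
gripper_force: 20.0
```

```bash
python3 - <<'E'
from h import *
st(); rise()
E
```

```text
27.65 [0.5331 0.0992 0.2047] rad 70.05mm ang 143.2 f [ 1.3 -7.1  2.4] radial -5.3 cw-tangential -4.9 M [-2.65 -0.85 -0.04] w 0.0237 20.0 yaw -86.3
rise mm 26.62126870932735
```

Emit:
{"api": "jog_arm", "payload": {"travel": [[-0.0055, -0.0048, 0], [-0.0106, -0.0099, 0], [-0.0156, -0.0153, 0], [-0.0202, -0.0209, 0], [-0.0245, -0.0267, 0], [-0.0285, -0.0328, 0], [-0.0285, -0.0328, 0], [-0.0285, -0.0328, 0], [-0.0285, -0.0328, 0], [-0.0285, -0.0328, 0]], "dr": [[0, 0, 0], [0, 0, 0], [0, 0, 0], [0, 0, 0], [0, 0, 0], [0, 0, 0], [0, 0, 0], [0, 0, 0], [0, 0, 0], [0, 0, 0]], "claw": [0, 0, 0, 0, 0, 0, 0, 0, 0, 0]}}

```text
time_s: 28.95
tcp_pos: [0.5488, 0.1144, 0.2046]
eef_rot: [179.9, -0.0, -86.3]
contact_force: [-3.5, -0.1, 7.2]
gripper_width: 0.0234
gripper_force: 20.0
```

```bash
python3 - <<'E'
from h import *
st(); rise(); print(arc(-234.3,-3,6,rad=.0695))
E
```

```text
28.95 [0.5488 0.1144 0.2046] rad 69.96mm ang 125.3 f [-3.5 -0.1  7.2] radial 2.0 cw-tangential -2.9 M [-0.23  1.27  0.03] w 0.0234 20.0 yaw -86.3
rise mm 27.141990113523917
[[-0.0037, -0.0063, 0], [-0.0071, -0.0127, 0], [-0.0101, -0.0193, 0], [-0.0127, -0.0261, 0], [-0.015, -0.033, 0], [-0.017, -0.04, 0]]
```

Emit:
{"api": "jog_arm", "payload": {"travel": [[-0.0037, -0.0063, 0], [-0.0071, -0.0127, 0], [-0.0101, -0.0193, 0], [-0.0127, -0.0261, 0], [-0.015, -0.033, 0], [-0.017, -0.04, 0], [-0.017, -0.04, 0], [-0.017, -0.04, 0], [-0.017, -0.04, 0], [-0.017, -0.04, 0]], "dr": [[0, 0, 0], [0, 0, 0], [0, 0, 0], [0, 0, 0], [0, 0, 0], [0, 0, 0], [0, 0, 0], [0, 0, 0], [0, 0, 0], [0, 0, 0]], "claw": [0, 0, 0, 0, 0, 0, 0, 0, 0, 0]}}

```text
time_s: 30.25
tcp_pos: [0.5683, 0.1243, 0.2045]
eef_rot: [179.9, -0.0, -86.3]
contact_force: [-3.4, -0.2, 6.1]
gripper_width: 0.0235
gripper_force: 20.0
```

```bash
python3 - <<'E'
from h import *
st(); rise(); print(arc(-252.3,-1,10,rad=.0695));print(arc(-262.3,-1,10,rad=.0695))
E
```

```text
30.25 [0.5683 0.1243 0.2045] rad 70.17mm ang 107.3 f [-3.4 -0.2  6.1] radial 0.8 cw-tangential -3.3 M [-0.16  1.26  0.03] w 0.0235 20.0 yaw -86.3
rise mm 27.39252014924487
[[-0.0006, -0.0024, 0], [-0.0011, -0.0047, 0], [-0.0016, -0.0071, 0], [-0.002, -0.0095, 0], [-0.0024, -0.0119, 0], [-0.0028, -0.0143, 0], [-0.0031, -0.0167, 0], [-0.0034, -0.0191, 0], [-0.0036, -0.0215, 0], [-0.0038, -0.0239, 0]]
[[-0.0001, -0.0024, 0], [-0.0003, -0.0048, 0], [-0.0003, -0.0073, 0], [-0.0003, -0.0097, 0], [-0.0003, -0.0121, 0], [-0.0003, -0.0145, 0], [-0.0001, -0.017, 0], [0.0, -0.0194, 0], [0.0002, -0.0218, 0], [0.0004, -0.0242, 0]]
```

Emit:
{"api": "jog_arm", "payload": {"travel": [[-0.0006, -0.0024, 0], [-0.0011, -0.0047, 0], [-0.0016, -0.0071, 0], [-0.002, -0.0095, 0], [-0.0024, -0.0119, 0], [-0.0024, -0.0119, 0], [-0.0024, -0.0119, 0], [-0.0024, -0.0119, 0], [-0.0024, -0.0119, 0], [-0.0024, -0.0119, 0]], "dr": [[0, 0, 0], [0, 0, 0], [0, 0, 0], [0, 0, 0], [0, 0, 0], [0, 0, 0], [0, 0, 0], [0, 0, 0], [0, 0, 0], [0, 0, 0]], "claw": [0, 0, 0, 0, 0, 0, 0, 0, 0, 0]}}

```text
time_s: 31.55
tcp_pos: [0.5739, 0.1259, 0.2045]
eef_rot: [179.8, 0.0, -86.3]
contact_force: [-4.2, 0.0, 7.4]
gripper_width: 0.0235
gripper_force: 20.0
```

```bash
python3 - <<'E'
from h import *
st(); print(arc(-257.3,-2.5,12,rad=.0695))
E
```

```text
31.55 [0.5739 0.1259 0.2045] rad 70.26mm ang 102.5 f [-4.2  0.   7.4] radial 0.9 cw-tangential -4.1 M [-0.17  1.6   0.02] w 0.0235 20.0 yaw -86.3
[[-0.0008, -0.006, 0], [-0.0014, -0.012, 0], [-0.0017, -0.0181, 0], [-0.0017, -0.0242, 0], [-0.0014, -0.0302, 0], [-0.0009, -0.0363, 0], [-0.0002, -0.0423, 0], [0.0008, -0.0483, 0], [0.0021, -0.0542, 0], [0.0037, -0.0601, 0], [0.0055, -0.0658, 0], [0.0075, -0.0716, 0]]
```

Emit:
{"api": "jog_arm", "payload": {"travel": [[-0.0004, -0.003, 0], [-0.0008, -0.006, 0], [-0.001, -0.008, 0], [-0.0012, -0.0096, 0], [-0.0012, -0.0096, 0], [-0.0012, -0.0096, 0], [-0.0012, -0.0096, 0], [-0.0012, -0.0096, 0], [-0.0012, -0.0096, 0], [-0.0012, -0.0096, 0]], "dr": [[0, 0, 0], [0, 0, 0], [0, 0, 0], [0, 0, 0], [0, 0, 0], [0, 0, 0], [0, 0, 0], [0, 0, 0], [0, 0, 0], [0, 0, 0]], "claw": [0, 0, 0, 0, 0, 0, 0, 0, 0, 0]}}

```text
time_s: 32.8
tcp_pos: [0.5787, 0.1268, 0.2045]
eef_rot: [179.8, 0.0, -86.3]
contact_force: [-5.0, -0.3, 6.2]
gripper_width: 0.0237
gripper_force: 20.0
```

Emit:
{"api": "jog_arm", "payload": {"travel": [[-0.0001, -0.003, 0], [-0.0002, -0.006, 0], [-0.0004, -0.008, 0], [-0.0005, -0.0097, 0], [-0.0005, -0.0097, 0], [-0.0005, -0.0097, 0], [-0.0005, -0.0097, 0], [-0.0005, -0.0097, 0], [-0.0005, -0.0097, 0], [-0.0005, -0.0097, 0]], "dr": [[0, 0, 0], [0, 0, 0], [0, 0, 0], [0, 0, 0], [0, 0, 0], [0, 0, 0], [0, 0, 0], [0, 0, 0], [0, 0, 0], [0, 0, 0]], "claw": [0, 0, 0, 0, 0, 0, 0, 0, 0, 0]}}

```text
time_s: 34.05
tcp_pos: [0.5835, 0.1274, 0.2045]
eef_rot: [179.8, 0.0, -86.3]
contact_force: [-4.5, -0.7, 6.9]
gripper_width: 0.0233
gripper_force: 20.0
```

```bash
python3 - <<'E'
from h import *
st(); rise(); print(arc(-265.3,-4,7,rad=.0695))
E
```

```text
34.05 [0.5835 0.1274 0.2045] rad 70.32mm ang 94.7 f [-4.5 -0.7  6.9] radial -0.3 cw-tangential -4.5 M [-0.02  1.6   0.03] w 0.0233 20.0 yaw -86.3
rise mm 27.67971908052269
[[0.0002, -0.0097, 0], [0.001, -0.0194, 0], [0.0025, -0.0289, 0], [0.0047, -0.0384, 0], [0.0076, -0.0477, 0], [0.011, -0.0567, 0], [0.0151, -0.0655, 0]]
```

Emit:
{"api": "jog_arm", "payload": {"travel": [[0, -0.003, 0], [0.0001, -0.006, 0], [0.0002, -0.008, 0], [0.0002, -0.0097, 0], [0.0002, -0.0097, 0], [0.0002, -0.0097, 0], [0.0002, -0.0097, 0], [0.0002, -0.0097, 0], [0.0002, -0.0097, 0], [0.0002, -0.0097, 0]], "dr": [[0, 0, 0], [0, 0, 0], [0, 0, 0], [0, 0, 0], [0, 0, 0], [0, 0, 0], [0, 0, 0], [0, 0, 0], [0, 0, 0], [0, 0, 0]], "claw": [0, 0, 0, 0, 0, 0, 0, 0, 0, 0]}}

```text
time_s: 35.35
tcp_pos: [0.5883, 0.1277, 0.2045]
eef_rot: [179.8, 0.0, -86.3]
contact_force: [-4.1, 0.3, 6.6]
gripper_width: 0.0236
gripper_force: 20.0
```

Emit:
{"api": "jog_arm", "payload": {"travel": [[0.0002, -0.003, 0], [0.0004, -0.006, 0], [0.0006, -0.008, 0], [0.0008, -0.0097, 0], [0.0008, -0.0097, 0], [0.0008, -0.0097, 0], [0.0008, -0.0097, 0], [0.0008, -0.0097, 0], [0.0008, -0.0097, 0], [0.0008, -0.0097, 0]], "dr": [[0, 0, 0], [0, 0, 0], [0, 0, 0], [0, 0, 0], [0, 0, 0], [0, 0, 0], [0, 0, 0], [0, 0, 0], [0, 0, 0], [0, 0, 0]], "claw": [0, 0, 0, 0, 0, 0, 0, 0, 0, 0]}}

```text
time_s: 36.6
tcp_pos: [0.5932, 0.1276, 0.2045]
eef_rot: [179.8, 0.0, -86.3]
contact_force: [-4.1, 1.1, 6.1]
gripper_width: 0.0233
gripper_force: 20.0
```

Emit:
{"api": "jog_arm", "payload": {"travel": [[0.0004, -0.003, 0], [0.0008, -0.006, 0], [0.0012, -0.008, 0], [0.0015, -0.0095, 0], [0.0015, -0.0095, 0], [0.0015, -0.0095, 0], [0.0015, -0.0095, 0], [0.0015, -0.0095, 0], [0.0015, -0.0095, 0], [0.0015, -0.0095, 0]], "dr": [[0, 0, 0], [0, 0, 0], [0, 0, 0], [0, 0, 0], [0, 0, 0], [0, 0, 0], [0, 0, 0], [0, 0, 0], [0, 0, 0], [0, 0, 0]], "claw": [0, 0, 0, 0, 0, 0, 0, 0, 0, 0]}}

```text
time_s: 37.85
tcp_pos: [0.598, 0.1272, 0.2045]
eef_rot: [179.8, 0.0, -86.3]
contact_force: [-3.8, -0.2, 6.7]
gripper_width: 0.0235
gripper_force: 20.0
```

```bash
python3 - <<'E'
from h import *
st(); rise(); print(arc(-277.3,-4,7,rad=.0695))
E
```

```text
37.85 [0.598  0.1272 0.2045] rad 70.45mm ang 82.8 f [-3.8 -0.2  6.7] radial -0.6 cw-tangential -3.7 M [ 0.1   1.66 -0.03] w 0.0235 20.0 yaw -86.3
rise mm 28.12658914869015
[[0.0022, -0.0095, 0], [0.005, -0.0187, 0], [0.0085, -0.0278, 0], [0.0126, -0.0366, 0], [0.0173, -0.0451, 0], [0.0226, -0.0532, 0], [0.0284, -0.0609, 0]]
```

Emit:
{"api": "jog_arm", "payload": {"travel": [[0.0007, -0.003, 0], [0.0014, -0.006, 0], [0.0018, -0.008, 0], [0.0022, -0.0095, 0], [0.0022, -0.0095, 0], [0.0022, -0.0095, 0], [0.0022, -0.0095, 0], [0.0022, -0.0095, 0], [0.0022, -0.0095, 0], [0.0022, -0.0095, 0]], "dr": [[0, 0, 0], [0, 0, 0], [0, 0, 0], [0, 0, 0], [0, 0, 0], [0, 0, 0], [0, 0, 0], [0, 0, 0], [0, 0, 0], [0, 0, 0]], "claw": [0, 0, 0, 0, 0, 0, 0, 0, 0, 0]}}

```text
time_s: 39.15
tcp_pos: [0.6028, 0.1265, 0.2044]
eef_rot: [179.8, 0.0, -86.3]
contact_force: [-4.4, 1.1, 6.9]
gripper_width: 0.0236
gripper_force: 20.0
```

Emit:
{"api": "jog_arm", "payload": {"travel": [[0.0009, -0.003, 0], [0.0018, -0.006, 0], [0.0024, -0.008, 0], [0.0028, -0.0092, 0], [0.0028, -0.0092, 0], [0.0028, -0.0092, 0], [0.0028, -0.0092, 0], [0.0028, -0.0092, 0], [0.0028, -0.0092, 0], [0.0028, -0.0092, 0]], "dr": [[0, 0, 0], [0, 0, 0], [0, 0, 0], [0, 0, 0], [0, 0, 0], [0, 0, 0], [0, 0, 0], [0, 0, 0], [0, 0, 0], [0, 0, 0]], "claw": [0, 0, 0, 0, 0, 0, 0, 0, 0, 0]}}

```text
time_s: 40.4
tcp_pos: [0.6064, 0.1257, 0.2043]
eef_rot: [179.7, 0.0, -86.3]
contact_force: [-9.2, 4.0, 8.7]
gripper_width: 0.0237
gripper_force: 20.0
```

```bash
python3 - <<'E'
from h import *
st(); rise()
E
```

```text
40.4 [0.6064 0.1257 0.2043] rad 70.57mm ang 75.9 f [-9.2  4.   8.7] radial 1.6 cw-tangential -9.9 M [1.06 3.58 0.02] w 0.0237 20.0 yaw -86.3
rise mm 28.09961013461415
```

Emit:
{"api": "jog_arm", "payload": {"travel": [[0.0003, -0.001, 0], [0.0006, -0.0016, 0], [0.0006, -0.0016, 0], [0.0006, -0.0016, 0], [0.0006, -0.0016, 0], [0.0006, -0.0016, 0], [0.0006, -0.0016, 0], [0.0006, -0.0016, 0], [0.0006, -0.0016, 0], [0.0006, -0.0016, 0]], "dr": [[0, 0, 0], [0, 0, 0], [0, 0, 0], [0, 0, 0], [0, 0, 0], [0, 0, 0], [0, 0, 0], [0, 0, 0], [0, 0, 0], [0, 0, 0]], "claw": [0, 0, 0, 0, 0, 0, 0, 0, 0, 0]}}

```text
time_s: 41.7
tcp_pos: [0.607, 0.1256, 0.2043]
eef_rot: [179.7, 0.1, -86.3]
contact_force: [-9.1, 3.8, 10.4]
gripper_width: 0.0237
gripper_force: 20.0
```

```bash
python3 - <<'E'
from h import *
st(); rise()
E
```

```text
41.7 [0.607  0.1256 0.2043] rad 70.60mm ang 75.4 f [-9.1  3.8 10.4] radial 1.4 cw-tangential -9.7 M [ 1.33  3.9  -0.02] w 0.0237 20.0 yaw -86.3
rise mm 27.952100815937076
```

Emit:
{"api": "jog_arm", "payload": {"travel": [[0.0004, -0.001, 0], [0.0008, -0.002, 0], [0.0011, -0.003, 0], [0.0011, -0.003, 0], [0.0011, -0.003, 0], [0.0011, -0.003, 0], [0.0011, -0.003, 0], [0.0011, -0.003, 0], [0.0011, -0.003, 0], [0.0011, -0.003, 0]], "dr": [[0, 0, 0], [0, 0, 0], [0, 0, 0], [0, 0, 0], [0, 0, 0], [0, 0, 0], [0, 0, 0], [0, 0, 0], [0, 0, 0], [0, 0, 0]], "claw": [0, 0, 0, 0, 0, 0, 0, 0, 0, 0]}}

```text
time_s: 43.0
tcp_pos: [0.6082, 0.1253, 0.2042]
eef_rot: [179.7, 0.1, -86.3]
contact_force: [-11.7, 4.9, 9.6]
gripper_width: 0.0234
gripper_force: 20.1
```

```bash
python3 - <<'E'
from h import *
st(); rise()
E
```

```text
43.0 [0.6082 0.1253 0.2042] rad 70.61mm ang 74.4 f [-11.7   4.9   9.6] radial 1.5 cw-tangential -12.6 M [ 1.58  4.36 -0.01] w 0.0234 20.1 yaw -86.3
rise mm 28.08022691505907
```

The stop is firm: 12.6 N against 4 N when running. I'll ease off, open and rise.

Emit:
{"api": "jog_arm", "payload": {"travel": [[-0.0008, 0.003, 0], [-0.0008, 0.003, 0], [-0.0008, 0.003, 0], [-0.0008, 0.003, 0], [-0.0008, 0.003, 0], [-0.0008, 0.003, 0], [-0.0008, 0.003, -0.04], [-0.0008, 0.003, -0.1], [-0.0008, 0.003, -0.18], [-0.0008, 0.003, -0.22]], "dr": [[0, 0, 0], [0, 0, 0], [0, 0, 0], [0, 0, 0], [0, 0, 0], [0, 0, 0], [0, 0, 0], [0, 0, 0], [0, 0, 0], [0, 0, 0]], "claw": [0, 0, 0.4, 0.6, 0.6, 0.6, 0.6, 0.6, 0.6, 0.6]}}

```text
time_s: 44.3
tcp_pos: [0.6101, 0.1241, 0.3176]
eef_rot: [-179.8, 0.0, -86.3]
contact_force: [-0.4, 0.0, -0.6]
gripper_width: 0.0525
gripper_force: 0.0
```

Emit:
{"api": "jog_arm", "payload": {"travel": [[-0.1, 0.1, 0], [-0.2, 0.2, 0], [-0.2, 0.22, 0], [-0.2, 0.22, 0], [-0.2, 0.22, 0], [-0.2, 0.22, 0], [-0.2, 0.22, 0], [-0.2, 0.22, 0], [-0.2, 0.22, 0], [-0.2, 0.22, 0]], "dr": [[0, 0, 0], [0, 0, 0], [0, 0, 0], [0, 0, 0], [0, 0, 0], [0, 0, 0], [0, 0, 0], [0, 0, 0], [0, 0, 0], [0, 0, 0]], "claw": [0.6, 0.6, 0.6, 0.6, 0.6, 0.6, 0.6, 0.6, 0.6, 0.6]}}

```text
time_s: 45.55
tcp_pos: [0.4932, 0.2167, 0.315]
eef_rot: [180.0, -0.0, -86.3]
contact_force: [-0.1, 0.3, -0.5]
gripper_width: 0.0528
gripper_force: 0.0
```

```bash
python3 - <<'E'
from h import *
st(); rise()
c=cap('wrist','w5.png');P=cloud(c);g=c['pixels'].astype(int)
dx=P[...,0]-.5892; dy=P[...,1]-.0573; w=(g.min(2)>170)&(g.max(2)-g.min(2)<40)
m=w&(dx>.04)&(dx<.15)&(abs(dy)<.065)&(P[...,2]>.095)&(P[...,2]<.125); z=P[...,2][m]; h,b=np.histogram(z,np.arange(.095,.125,.002)); print('deck',dict(zip((b[:-1]*1e3).tolist(),h.tolist())))
if len(z): k=h.argmax(); print(np.median(z[abs(z-b[k]-.001)<.003])+.00128-.070)
m=(np.hypot(dx,dy)<.018)&(P[...,2]>.18)&(P[...,2]<.215); print('hub top',m.sum(),np.percentile(P[...,2][m],[10,50,90])+.00128)
m=(np.hypot(dx,dy)<.095)&(P[...,2]>.225)&(P[...,2]<.26); print('grip',m.sum(),P[m].mean(0).round(4))
t=cap('top','t5.png');Q=cloud(t); dx=Q[...,0]-.5892; dy=Q[...,1]-.0573
m=(np.hypot(dx,dy)<.018)&(Q[...,2]>.18)&(Q[...,2]<.215); print('top: hub',m.sum(),np.median(Q[m],0))
E
```

```text
45.55 [0.4932 0.2167 0.315 ] rad 186.08mm ang 121.1 f [-0.1  0.3 -0.5] radial 0.3 cw-tangential 0.1 M [ 0.07 -0.03 -0.  ] w 0.0528 0.0 yaw -86.3
rise mm 28.003885352101577
deck {95.0: 0, 97.0: 0, 99.0: 0, 101.0: 0, 103.00000000000001: 0, 105.00000000000001: 0, 107.00000000000001: 0, 109.00000000000001: 20, 111.00000000000001: 726, 113.00000000000001: 434, 115.00000000000001: 9, 117.00000000000001: 3, 119.00000000000003: 0, 121.00000000000003: 0}
0.04401896545118053Traceback (most recent call last):
  File "<stdin>", line 7, in <module>
    return _quantile_unchecked(
        a, q, axis, out, overwrite_input, method, keepdims, weights)
    return _ureduce(a,
                    func=_quantile_ureduce_func,
    ...<5 lines>...
                    overwrite_input=overwrite_input,
                    method=method)
    r = func(a, **kwargs)
    result = _quantile(arr,
                       quantiles=q,
    ...<2 lines>...
                       out=out,
                       weights=wgt)
    slices_having_nans = np.isnan(arr[-1, ...])
                                  ~~~^^^^^^^^^
IndexError: index -1 is out of bounds for axis 0 with size 0
```

View pics/w5.png

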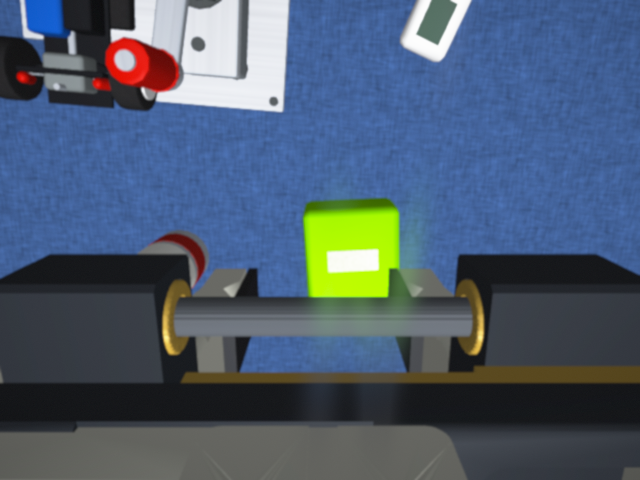

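The picture shows the grip at (140,62), clear of the gripper. The deck measures 44.0 mm. I'll check the hub height with the top camera, then hand in.

```bash
python3 - <<'E'
from h import *
for n in('top','side'):
    t=cap(n);Q=cloud(t); dx=Q[...,0]-.5892; dy=Q[...,1]-.0573
    m=(np.hypot(dx,dy)<.014)&(Q[...,2]>.185)&(Q[...,2]<.215); print(n,'hub',m.sum(),np.percentile(Q[...,2][m],[5,50,95]) if m.any() else '')
    m=(np.hypot(dx,dy)<.1)&(Q[...,2]>.236)&(Q[...,2]<.26); print(' grip',m.sum(),Q[m].mean(0) if m.any() else '')
E
```

```text
top hub 144 [0.19705426 0.19942244 0.20226163]
 grip 127 [0.59895764 0.12758156 0.24564594]
side hub 91 [0.1954306  0.19984806 0.20145824]
 grip 141 [0.60078915 0.13176893 0.24397573]
```

```bash
python3 -c "
from plant import r
print(r.close_job())"
```

```text
the job is handed in; nothing more can be done
None
```

I fitted the crank and wound the lift about 3.5 turns until it came up firm, then handed the job in; the deck measured 44.0 mm (the top stop), and the crank, still at its seated height, was left on the square with the gripper clear.

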